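# Stack a stepped lute heel

### The arm

A 6-joint arm with a two-finger parallel gripper is mounted at the origin on the work surface. World frame = base frame: x ahead of the robot, y to its left, z up, the work surface at z = 0. Lengths are in mm, angles in rad, forces in N, time in s.
With the tool pointing down it reaches from about 400 to 925 mm from the base axis. Payload 12.5 kg.
Tool frame: the origin (TCP) lies midway between the tips of the shut fingers; the grasp point (between the pads) lies 19 mm behind it; z points along the fingers, y is the line along which they close (so a half turn about z gives the same grasp; the last joint's range is limited). The gripper opens to 95 mm and grips with 3 to 60 N. Pads are 20 mm wide; open, the fingers measure 119 mm over their backs; the gripper's body (75 mm by 180 mm) begins 59 mm behind the grasp point.
Start: joints at [1.183, 0.491, 1.559, -0, 1.092, -0.106], TCP at [173.786, 600.371, 214.661] pointing down, gripper open.
Joint ranges: [-3.1, 3.1], [-0.84, 2.19], [0.05, 2.79], [-1.13, 4.28], [0.06, 2.93], [-2.69, 2.69]. Speed limits (rad/s): [2.22, 2.22, 2.79, 3.14, 3.14, 3.14].

### API

Orientations are given as [roll, pitch, yaw] about the fixed x, y, z axes, in that order (R = Rz(yaw) Ry(pitch) Rx(roll)).
In Python, from cell import env gives the robot as it stands.
- The arm moves only by the tool arm_command, never from a script. Its argument "targets" is a list of rows, each a list of 5 numbers: the shift along the tool's x, y, z in mm, then the turn about the tool's z in degrees, then the opening, from 0 (shut) to 1 (fully open). In form: [[tx, ty, tz, roll, fingers], ...]. A call has 1 to 5 rows; each row is the pose to reach, as a shift and turn from the pose commanded when the call began, along the tool's axes at that moment; what a row does not reach only later rows make up. A row lasts 1/10 s, in which the tool goes at most 50 mm and 8.59 degrees, less where a joint would pass 70% of its speed; a pose out of reach is approached as far as the arm can. A call with a gripper value outside its range is refused whole. The fingers move at their own pace and stop on an object; the grip force is fixed at half the most. Time passes only in rows, so rows that repeat a pose let the fingers close. It gives the time, the measured TCP pose, the force, the opening and the grip force at its end, in the units of the state.
- env.state(): the state, without advancing time (a new reading comes with each control period).
- env.read_camera(name): name is "scene" or "top"; returns a dict with "frame" (384x512x3 uint8, red, green, blue), "vertical_fov" (degrees; the focal length in pixels is half the picture's height over the tangent of half this angle, whatever the lens; pixels are square), "cx", "cy" (the principal point, pixels), "world_from_camera" (4x4, takes a point from camera to world coordinates). Camera axes: x right, y down, z forward; pixel columns grow to the right and rows downward; lengths in mm; the calibration is good to about 2 mm. A picture is of the moment at which its call begins. There is no depth.
- env.job_done(): hands the job in; it is judged then, once.
The state is a dict: "t": time; "joints": joint angles; "qvel": joint speeds; "tau": joint torques, N m; "eef_pos": TCP position; "tcp_rot": TCP orientation; "ft_force": force on the tool from outside, world axes, zero at the start; "moment": the same for the moment, N m; "opening": opening from 0.0 (shut) to 1.0 (fully open); "grip_force": force on a finger pad.
Only numpy, scipy, OpenCV 4.12 (cv2) and the standard library are available. Lean on these libraries where they do the work, as an engineer would, in place of code of your own. Each camera call takes 0.05 s, during which the arm holds its last target. There are 200 camera calls.

### The job

Build up the stepped heel on the clamped neck blank: lay the largest heel blank on the neck's heel end, then the middle-sized one on it, then the smallest, each lying along the neck and centred on its width with its square end flush with the neck's heel end and its round end towards the head. Then stand the iron weight on the middle of the smallest blank. Set every piece down rather than dropping it, and leave the jar, mallet and marking gauge where they are.

Things in the scene. Friction and masses are not known exactly. Their poses are not given: they have to be found in the camera images.
- neck: brown wooden lute neck blank, 337 mm long, clamped flat on the bench. Origin: at bench level under the middle of its square heel end (nearest the robot); x runs along the neck towards the head, y across, z up. For 120 mm from the heel end it is 64 mm wide and 22 mm thick (flat top at z = 22 mm), then 50 mm wide; a dark steel clamp bar crosses it at x = 220 mm, up to 44 mm high.
- large_blank: the largest of three loose pale wooden heel blanks: 100 mm long, 60 mm wide, 26 mm thick, about 90 g, one end cut square, the other a half round of radius 30 mm; its long sides are flat and parallel over the first 70 mm from the square end. Origin: on the underside at the middle of the square end; x runs towards the round end, z up. Starts flat on the bench.
- medium_blank: the middle-sized one of three loose pale wooden heel blanks: 78 mm long, 49 mm wide, 26 mm thick, about 56 g, one end cut square, the other a half round of radius 24.5 mm; its long sides are flat and parallel over the first 53.5 mm from the square end. Origin: on the underside at the middle of the square end; x runs towards the round end, z up. Starts flat on the bench.
- small_blank: the smallest of three loose pale wooden heel blanks: 56 mm long, 38 mm wide, 26 mm thick, about 30 g, one end cut square, the other a half round of radius 19 mm; its long sides are flat and parallel over the first 37 mm from the square end. Origin: on the underside at the middle of the square end; x runs towards the round end, z up. Starts flat on the bench.
- weight: small dark iron weight, about 0.35 kg: round base 42 mm across and 30 mm high, a thin neck, and on top a round knob 24 mm across from 38 to 60 mm above the underside, to lift it by. Origin: centre of the underside, z up. It starts upright on the bench.
- jar: bystander: amber jar with a red lid, 60 mm across, 63 mm high. Origin: centre of the underside.
- mallet: bystander: wooden mallet lying on the bench, dark head 70 x 100 x 55 mm high, handle 24 mm thick reaching 195 mm from the origin along its -x. Origin: under the middle of the head.
- gauge: bystander: wooden marking gauge lying on the bench, beam 180 x 16 mm along its x with a dark fence 60 mm wide and 50 mm high. Origin: on the bench under the middle of the beam.

How it is judged:
By the outcome, as a careful person would: the job done as asked, in the order asked, and still so for the second after the job is handed in, with the robot touching nothing.
It also fails if it takes over 115 s, if anything falls off the work surface, if the arm or the gripper's body presses on something with over 40 N, if the wrist force passes 120 N, or if a joint passes its speed limit or range.

## Working session

There is one attempt and no reset: what is moved stays moved. The work goes in short steps, Python scripts to look and compute and a tool call to move; the robot and the scene stay as the last step left them, time stands still between calls to the robot, and variables do not carry over. Pictures are saved under pics/ and viewed, at most 14 in all, crops included, and the job is handed in when it is done.

Besides the shell and the picture viewer there is one more tool, called after "Call:" as name(argument=value, ...), one argument or row to a line, values as JSON. arm_command: Moves the arm, as the interface text tells. Its arguments: {"type":"object","properties":{"targets":{"type":"array","items":{"type":"array","items":{"type":"number"}}}},"required":["targets"]}

```bash
mkdir -p pics; ls; python3 - <<'E'
from cell import env
import cv2,numpy as np
print(env.state())
for n in("scene","top"):
    c=env.read_camera(n);print(n,c["vertical_fov"],c["cx"],c["cy"],np.round(c["world_from_camera"],3).tolist())
    cv2.imwrite(f"pics/{n}0.png",cv2.resize(c["frame"][:,:,::-1],(800,600),interpolation=cv2.INTER_CUBIC))
E
```

```text
pics
{'t': 0.0, 'joints': array([ 1.18338557e+00,  4.91535032e-01,  1.55948516e+00, -1.57147536e-05,
        1.09169776e+00, -1.05655820e-01]), 'qvel': array([ 0.00128936, -0.00060517,  0.00048832, -0.0006757 ,  0.00018656,
        0.00140575]), 'tau': array([ 9.11377920e-04, -6.12641716e+01, -2.58175242e+01,  6.92171766e-02,
        4.82514419e-02, -1.26531950e-04]), 'eef_pos': array([173.69193605, 600.10720616, 214.06469182]), 'tcp_rot': array([-3.14047216e+00, -1.04814140e-04,  2.85984491e+00]), 'ft_force': array([ 0.0589282 ,  0.25718839, -0.23572912]), 'moment': array([ 0.04507079,  0.01799081, -0.00600984]), 'grip_force': 0.0, 'opening': 0.9968356580568115}
scene 56.21073568385363 252.67598418948717 193.0739549026534 [[0.175, 0.647, -0.742, 1290.802], [0.985, -0.12, 0.128, -155.232], [-0.006, -0.753, -0.658, 725.408], [0.0, 0.0, 0.0, 1.0]]
top 57.59037231710634 250.38151328297232 193.5236402064585 [[-0.005, -0.997, 0.075, 435.054], [-1.0, 0.005, 0.006, -26.796], [-0.007, -0.075, -0.997, 1029.199], [0.0, 0.0, 0.0, 1.0]]
```

View pics/scene0.png

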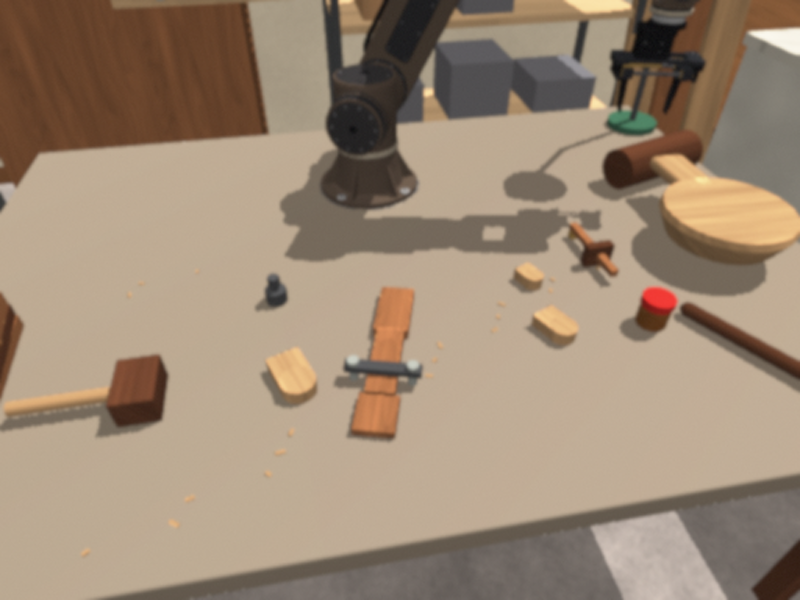

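View pics/top0.png

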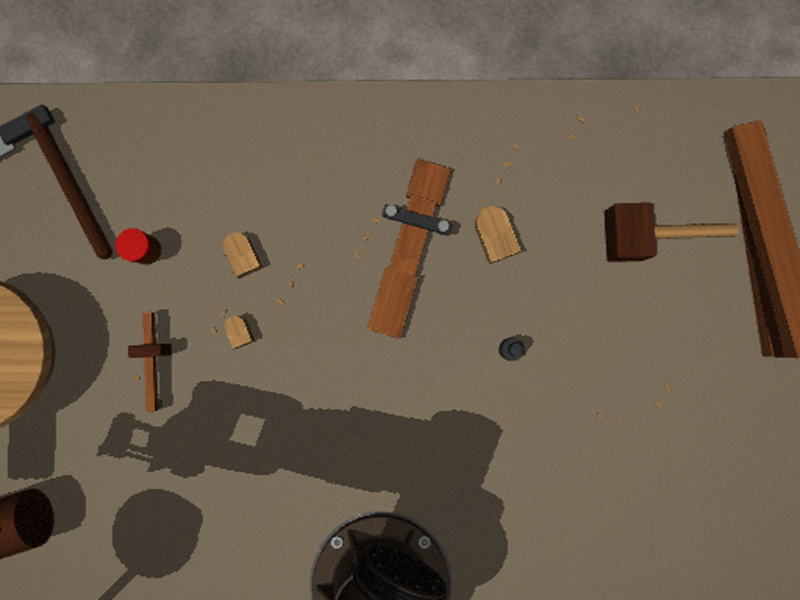

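The scene view shows the neck running from (395,290) at the heel to (375,435) at the head. The large blank is at (292,373), medium (556,323), small (529,275) and weight (275,290). In the top view the heel is at (388,333), large (498,234), medium (241,254), small (239,332) and weight (513,348).

```bash
python3 - <<'E'
from cell import env
import cv2,numpy as np
def up(f,x,y,w,h,k): return cv2.resize(f[y:y+h,x:x+w,::-1],None,fx=k,fy=k,interpolation=cv2.INTER_CUBIC)
t=env.read_camera("top")["frame"];s=env.read_camera("scene")["frame"]
np.savez("f0.npz",t=t,s=s)
cv2.imwrite("pics/tm.png",np.hstack([up(t,230,90,115,145,4),up(t,130,90,80,145,4)]))
cv2.imwrite("pics/sm.png",np.hstack([up(s,160,165,120,120,4),up(s,320,145,75,120,4)]))
E
```

```text
(no output)
```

View pics/tm.png

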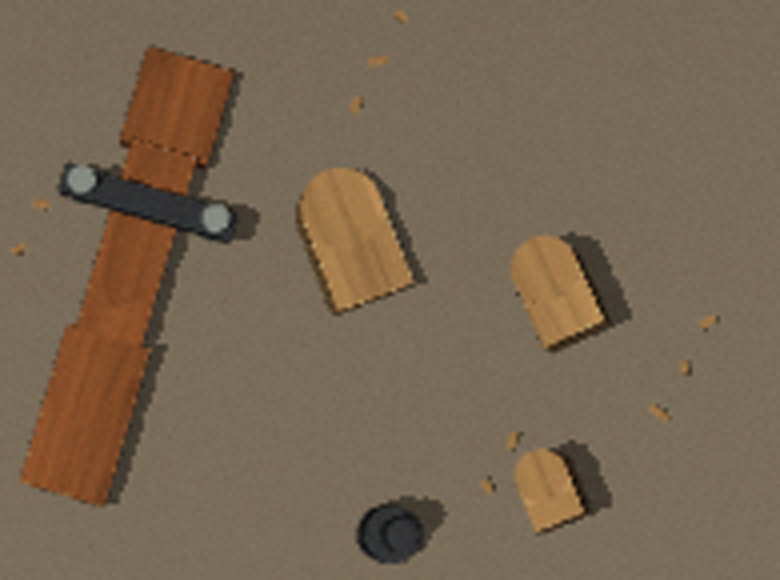

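View pics/sm.png

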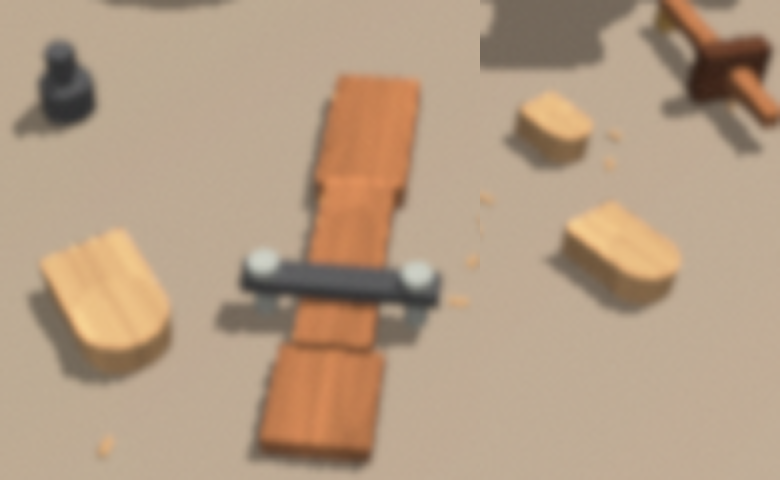

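```bash
cat > h.py <<'E'
import numpy as np,cv2
from scipy.optimize import minimize
def cams():
    from cell import env
    return {n:env.read_camera(n) for n in("top","scene")}
def proj(c,P):
    W=np.array(c["world_from_camera"]);q=(np.asarray(P,float)-W[:3,3])@W[:3,:3]
    f=192/np.tan(np.radians(c["vertical_fov"]/2))
    return q[:,:2]/q[:,2:]*f+[c["cx"],c["cy"]]
def ray(c,uv):
    W=np.array(c["world_from_camera"]);f=192/np.tan(np.radians(c["vertical_fov"]/2))
    d=W[:3,:3]@[(uv[0]-c["cx"])/f,(uv[1]-c["cy"])/f,1];return W[:3,3],d/np.linalg.norm(d)
def tri(ct,a,cs,b):
    o1,d1=ray(ct,a);o2,d2=ray(cs,b)
    M=np.stack([d1,-d2],1);k=np.linalg.lstsq(M,o2-o1,rcond=None)[0]
    p,q=o1+k[0]*d1,o2+k[1]*d2;return (p+q)/2,np.linalg.norm(p-q)
def outline(L,w):
    r=w/2;a=np.linspace(-np.pi/2,np.pi/2,25)
    return np.vstack([[[0,-r]],np.c_[L-r+r*np.cos(a),r*np.sin(a)],[[0,r]]])
def prism(o,h): return np.vstack([np.c_[o,0*o[:,:1]],np.c_[o,0*o[:,:1]+h]])
def rect(a,b,w): return np.array([[a,-w/2],[b,-w/2],[b,w/2],[a,w/2]])
SH={"large":[prism(outline(100,60),26)],"medium":[prism(outline(78,49),26)],"small":[prism(outline(56,38),26)],
    "neck":[prism(rect(0,120,64),22),prism(rect(120,200,50),20)]}
def place(P,p):
    c,s=np.cos(p[3]),np.sin(p[3]);return P@np.array([[c,s,0],[-s,c,0],[0,0,1]])+p[:3]
K=8
def sil(c,parts,p,win):
    x,y,w,h=win;m=np.zeros((h*K,w*K),np.uint8)
    for P in parts:
        u=(proj(c,place(P,p))-[x,y]+.5)*K-.5
        cv2.fillPoly(m,[np.round(cv2.convexHull(u.astype(np.float32))*16).astype(np.int32)],255,shift=4)
    return cv2.resize(m,(w,h),interpolation=cv2.INTER_AREA)/255.
def wood(f,win,lo=1.35,hi=2.0):
    x,y,w,h=win;g=f[y:y+h,x:x+w].astype(float);r=g[...,0]/(g[...,2]+1)
    return np.clip((r-lo)/(hi-lo),0,1)
def fit(C,name,p0,wins):
    M={n:wood(C[n]["frame"],w) for n,w in wins.items()}
    F=lambda p:sum(((sil(C[n],SH[name],p,wins[n])-M[n])**2).sum() for n in wins)
    S=np.array([p0]+[np.array(p0)+d for d in np.diag([6,6,5,.08])])
    r=minimize(F,p0,method="Nelder-Mead",options=dict(initial_simplex=S,xatol=.05,fatol=.01,maxiter=500))
    return r.x,r.fun
E
python3 - <<'E'
from h import *
C=cams();np.save("C0.npy",C,allow_pickle=True)
T=lambda u,v:((u+.5)/4-.5+(230 if u<460 else 15),(v+.5)/4-.5+90)
S=lambda u,v:((u+.5)/4-.5+(160 if u<480 else 200),(v+.5)/4-.5+(165 if u<480 else 145))
pk={"neck":[((22,482),(340,75)),((105,505),(420,81))],"large":[((338,313),(124,230)),((414,284),(42,263))],
"medium":[((550,349),(611,204)),((607,322),(567,238))],"small":[((540,531),(549,92)),((586,513),(519,112))]}
# assign either pairing, keep the one with the smaller miss
wins={"neck":dict(top=(230,152,45,70),scene=(230,178,40,48)),"large":dict(top=(295,125,45,48),scene=(163,215,45,48)),
"medium":dict(top=(252-10-110+10,142,45,45),scene=(335,190,42,38)),"small":dict(top=(139+1,195,30,35),scene=(322,163,30,28))}
for k,v in pk.items():
    best=[]
    for sw in(0,1):
        b=[v[0][1],v[1][1]][::1-2*sw]
        best.append([tri(C["top"],T(*v[i][0]),C["scene"],S(*b[i])) for i in(0,1)])
    r=min(best,key=lambda q:q[0][1]+q[1][1])
    A,B=r[0][0],r[1][0];m=(A+B)/2;d=B-A
    print(k,A.round(1),B.round(1),"miss",round(r[0][1],1),round(r[1][1],1),"w",round(np.linalg.norm(d),1))
    yaw=np.arctan2(d[1],d[0])+np.pi/2
    if np.cos(yaw)<0: yaw-=np.pi
    p0=[m[0],m[1],0,yaw]
    for nm,w in(("both",wins[k]),("top",{"top":wins[k]["top"]})):
        p,f=fit(C,k,p0,w);print("  ",nm,p.round(2),round(f,1))
W=C["top"]["world_from_camera"]
# weight: knob top, base
T2=lambda u,v:((u+.5)/4-.5+230,(v+.5)/4-.5+90)
print("knob",tri(C["top"],T2(402,531),C["scene"],S(60,50)), "base", tri(C["top"],T2(391,532),C["scene"],S(68,95)))
E
```

```text
neck [462.9  24.3  19. ] [446.  -35.3  20.3] miss 0.5 1.0 w 62.0
   both [ 4.5424e+02 -4.7500e+00  1.3600e+00 -3.0000e-01] 40.0
   top [ 4.5351e+02 -4.5300e+00  2.8800e+00 -2.9000e-01] 9.5
large [ 584.3 -206.    21.3] [ 605.2 -261.4   21.4] miss 0.3 0.0 w 59.3
   both [ 5.9508e+02 -2.3361e+02 -3.8000e-01  3.4000e-01] 144.7
   top [ 5.9540e+02 -2.3332e+02 -1.5000e-01  3.5000e-01] 5.4
medium [561.  266.8  21.1] [581.6 227.1  12.7] miss 2.7 1.6 w 45.6
   both [ 5.7085e+02  2.4739e+02 -3.9000e-01  4.4000e-01] 103.8
   top [5.7094e+02 2.4690e+02 1.0600e+00 4.4000e-01] 12.0
small [428.6 268.6  26. ] [441.7 238.6  19.7] miss 1.0 1.4 w 33.3
   both [4.3510e+02 2.5461e+02 8.4000e-01 4.1000e-01] 63.1
   top [4.3501e+02 2.5494e+02 1.7200e+00 4.1000e-01] 11.4
knob (array([ 426.54499857, -240.95879932,   59.54870554]), np.float64(1.0880259816165563)) base (array([ 425.52162903, -242.13182026,   15.0594524 ]), np.float64(0.24248898934651472))
```

```bash
cat > go.py <<'E'
import sys,numpy as np
from cell import env
PL={"large":(595.2,-233.4,.345,45),"medium":(570.9,247.1,.44,36),"small":(435.1,254.8,.41,25),"neck":(454.0,-4.6,-.295,0)}
def go(name,z,along=None):
    x,y,a,g=PL[name];g=g if along is None else along
    x+=g*np.cos(a);y+=g*np.sin(a);xyz(x,y,z,a)
def xyz(x,y,z,a):
    s=env.state();w=s["tcp_rot"][2];d=np.array([x,y,z])-s["eef_pos"]
    t=[d[0]*np.cos(w)+d[1]*np.sin(w),d[0]*np.sin(w)-d[1]*np.cos(w),-d[2]]
    da=(a-w+np.pi/2)%np.pi-np.pi/2
    print("target",np.round([x,y,z],1),"shift",np.round(t,1),"roll",round(-np.degrees(da),1),"j",s["joints"].round(2),"t",round(s["t"],2))
E
python3 -c "
from go import *
go('large',120);go('neck',120,45)"
```

```text
target [ 637.5 -218.2  120. ] shift [-673.1 -657.2   94.5] roll -35.9 j [ 1.18  0.49  1.56 -0.    1.09 -0.11] t 0.3
target [497.1 -17.7 120. ] shift [-482.4 -503.7   94.5] roll 0.8 j [ 1.18  0.49  1.56 -0.    1.09 -0.11] t 0.3
```

Call:
arm_command(
  targets=[
    [-36, -35, 0, -5, 1],
    [-72, -70, 0, -10, 1],
    [-107, -105, 0, -15, 1],
    [-143, -140, 0, -20, 1],
    [-179, -175, 0, -25, 1],
  ],
)

```text
t: 0.8
eef_pos: [297.4, 381.1, 214.7]
tcp_rot: [3.141, 0.0, -2.983]
ft_force: [1.3, 0.2, 0.0]
opening: 1.0
grip_force: 0.0
```

```bash
python3 -c "
from go import *
go('large',120)"
```

```text
target [ 637.5 -218.2  120. ] shift [-241.3 -645.5   94.7] roll -10.7 j [ 0.77  0.29  1.9  -0.    0.96 -0.96] t 0.8
```

Call:
arm_command(
  targets=[
    [-16, -43, 4, 0, 1],
    [-32, -86, 8, 0, 1],
    [-48, -129, 12, 0, 1],
    [-64, -172, 16, 0, 1],
    [-80, -215, 20, 0, 1],
  ],
)

```text
t: 1.3
eef_pos: [409.6, 181.0, 194.7]
tcp_rot: [3.141, 0.001, -2.987]
ft_force: [0.1, 0.9, -0.9]
opening: 0.998
grip_force: 0.0
```

Call:
arm_command(
  targets=[
    [-16, -43, 4, 0, 1],
    [-32, -86, 8, 0, 1],
    [-48, -129, 12, 0, 1],
    [-64, -172, 16, 0, 1],
    [-80, -215, 20, 0, 1],
  ],
)

```text
t: 1.8
eef_pos: [521.8, -19.3, 174.6]
tcp_rot: [3.142, 0.0, -2.987]
ft_force: [1.7, 0.2, 0.6]
opening: 0.999
grip_force: 0.0
```

Call:
arm_command(
  targets=[
    [-16, -43, 10, -3, 1],
    [-32, -86, 20, -6, 1],
    [-48, -129, 30, -9, 1],
    [-64, -172, 40, -11, 1],
    [-81, -215, 55, -11, 1],
  ],
)

```text
t: 2.3
eef_pos: [635.2, -219.3, 119.6]
tcp_rot: [-3.141, 0.001, -2.794]
ft_force: [1.4, 0.5, -0.5]
opening: 1.0
grip_force: 0.0
```

```bash
python3 -c "
from go import *
go('large',4)"
```

```text
target [ 637.5 -218.2    4. ] shift [ -2.6   0.3 115.6] roll 0.1 j [-0.43  0.65  1.53  0.    0.96 -2.35] t 2.3
```

Call:
arm_command(
  targets=[
    [-2.6, 0, 40, 0, 1],
    [-2.6, 0, 75, 0, 1],
    [-2.6, 0, 100, 0, 1],
    [-2.6, 0, 111, 0, 1],
    [-2.6, 0, 115.5, 0, 1],
  ],
)

```text
t: 2.8
eef_pos: [636.5, -216.3, 3.2]
tcp_rot: [3.141, -0.001, -2.795]
ft_force: [-0.6, 0.2, 0.6]
opening: 0.996
grip_force: 0.0
```

Call:
arm_command(
  targets=[
    [0, 0, 0, 0, 0.6],
    [0, 0, 0, 0, 0.4],
    [0, 0, 0, 0, 0.2],
    [0, 0, 0, 0, 0],
    [0, 0, 0, 0, 0],
  ],
)

```text
t: 3.3
eef_pos: [637.0, -216.6, 4.8]
tcp_rot: [-3.141, 0.001, -2.795]
ft_force: [-0.5, -0.3, 1.3]
opening: 0.637
grip_force: 0.5
```

```bash
python3 - <<'E'
from h import *
from go import *
C=cams()
up=lambda f,x,y,w,h,k:cv2.resize(f[y:y+h,x:x+w,::-1],(w*k,h*k),interpolation=cv2.INTER_CUBIC)
cv2.imwrite("pics/g1.png",np.hstack([up(C["top"]["frame"],270,110,90,100,4),up(C["scene"]["frame"],140,170,90,100,4)]))
s=env.state();print(s["eef_pos"],s["opening"],s["grip_force"],s["ft_force"]);go('large',4)
E
```

```text
[ 637.04328562 -216.66231018    4.77120656] 0.630583654317174 30.000753700733185 [-0.86831636  0.34362246  5.18703827]
target [ 637.5 -218.2    4. ] shift [ 0.  -1.6  0.8] roll 0.1 j [-0.43  0.8   1.59  0.    0.75 -2.34] t 3.4
```

View pics/g1.png

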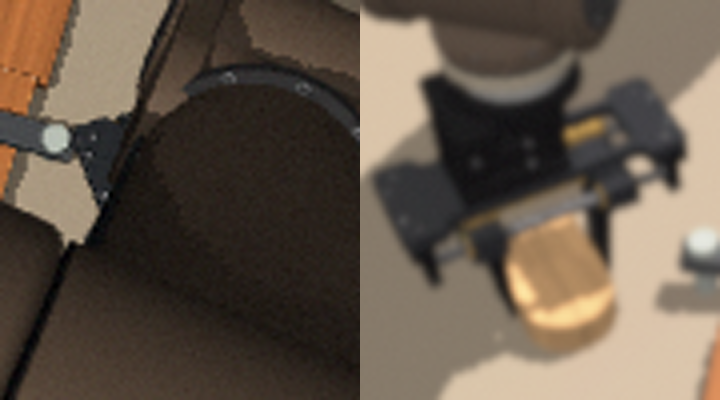

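The blank is gripped: the opening is 0.63, which is about 60 mm. In the right half of the view it sits squarely between the fingers around (560,280). Next I lift it.

Call:
arm_command(
  targets=[
    [0, 0, -10, 0, 0],
    [0, 0, -30, 0, 0],
    [0, 0, -60, 0, 0],
    [0, 0, -85, 0, 0],
    [0, 0, -95, 0, 0],
  ],
)

```text
t: 3.9
eef_pos: [637.4, -216.7, 102.0]
tcp_rot: [-3.139, 0.002, -2.795]
ft_force: [-0.3, -0.6, -0.5]
opening: 0.63
grip_force: 30.0
```

```bash
python3 -c "
from go import *
go('neck',99,45)"
```

```text
target [497.1 -17.7  99. ] shift [ 64.4 234.9   3. ] roll 36.8 j [-0.43  0.67  1.54  0.    0.92 -2.34] t 3.9
```

Call:
arm_command(
  targets=[
    [5, 18, 0, 3, 0],
    [15, 55, 0, 10, 0],
    [26, 95, 0, 17, 0],
    [38, 140, 0, 24, 0],
    [50, 180, 0, 30, 0],
  ],
)

```text
t: 4.4
eef_pos: [526.8, -62.6, 98.7]
tcp_rot: [3.141, -0.001, 2.959]
ft_force: [0.8, 0.6, -1.5]
opening: 0.63
grip_force: 30.0
```

```bash
python3 -c "
from go import *
go('neck',70,45)"
```

```text
target [497.1 -17.7  70. ] shift [37.4 38.8 28.7] roll 6.5 j [-0.24  0.51  1.91  0.    0.72 -1.63] t 4.4
```

Call:
arm_command(
  targets=[
    [12, 13, 6, 2.2, 0],
    [24, 26, 12, 4.4, 0],
    [33, 35, 20, 6, 0],
    [37.4, 38.8, 26, 6.5, 0],
    [37.4, 38.8, 28, 6.5, 0],
  ],
)

```text
t: 4.9
eef_pos: [498.0, -19.0, 70.5]
tcp_rot: [-3.142, -0.001, 2.852]
ft_force: [0.4, 0.1, -1.3]
opening: 0.629
grip_force: 30.0
```

Call:
arm_command(
  targets=[
    [0, 0, 10, 0, 0],
    [0, 0, 20, 0, 0],
    [0, 0, 30, 0, 0],
    [0, 0, 34, 0, 0],
    [0, 0, 34, 0, 0],
  ],
)

```text
t: 5.4
eef_pos: [498.3, -19.5, 36.3]
tcp_rot: [-3.142, -0.002, 2.851]
ft_force: [-0.1, 0.4, 0.4]
opening: 0.632
grip_force: 30.0
```

```bash
python3 - <<'E'
from h import *
from go import *
C=cams()
up=lambda f,x,y,w,h,k:cv2.resize(f[y:y+h,x:x+w,::-1],(w*k,h*k),interpolation=cv2.INTER_CUBIC)
cv2.imwrite("pics/p1.png",up(C["scene"]["frame"],200,150,110,110,5))
go('neck',28,45)
E
```

```text
target [497.1 -17.7  28. ] shift [2.  1.2 9.1] roll 0.3 j [-0.17  0.59  2.03  0.    0.53 -1.45] t 5.5
```

View pics/p1.png

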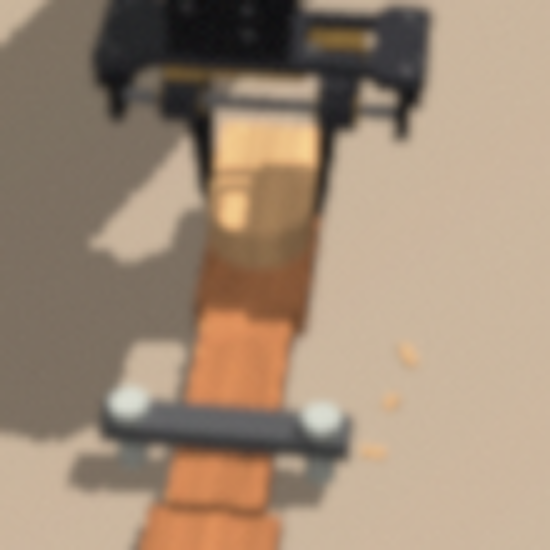

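The blank hangs over the heel, aligned with the neck and about 9 mm above it.

Call:
arm_command(
  targets=[
    [1, 0.6, 0, 0.3, 0],
    [2, 1.2, 2, 0.3, 0],
    [2, 1.2, 5, 0.3, 0],
    [2, 1.2, 7, 0.3, 0],
    [2, 1.2, 8.5, 0.3, 0],
  ],
)

```text
t: 6.0
eef_pos: [497.0, -17.6, 28.4]
tcp_rot: [3.142, -0.0, 2.846]
ft_force: [1.1, -0.6, -1.0]
opening: 0.631
grip_force: 30.0
```

Call:
arm_command(
  targets=[
    [0, 0, 0.5, 0, 0],
    [0, 0, 1, 0, 0],
    [0, 0, 1.3, 0, 0],
    [0, 0, 1.3, 0, 0],
  ],
)

```text
t: 6.4
eef_pos: [497.0, -17.7, 27.3]
tcp_rot: [3.142, 0.0, 2.846]
ft_force: [-0.3, -0.1, -0.5]
opening: 0.629
grip_force: 30.0
```

Call:
arm_command(
  targets=[
    [0, 0, 0.4, 0, 0],
    [0, 0, 0.8, 0, 0],
    [0, 0, 0.8, 0, 0],
  ],
)

```text
t: 6.7
eef_pos: [497.1, -17.7, 26.7]
tcp_rot: [3.141, 0.0, 2.846]
ft_force: [-0.6, -0.5, 3.2]
opening: 0.628
grip_force: 30.0
```

Call:
arm_command(
  targets=[
    [0, 0, 0, 0, 0.68],
    [0, 0, 0, 0, 0.8],
    [0, 0, 0, 0, 1],
    [0, 0, 0, 0, 1],
    [0, 0, 0, 0, 1],
  ],
)

```text
t: 7.2
eef_pos: [497.0, -17.6, 26.5]
tcp_rot: [3.141, -0.0, 2.846]
ft_force: [-0.5, 1.2, -0.1]
opening: 0.957
grip_force: 0.0
```

Call:
arm_command(
  targets=[
    [0, 0, -10, 0, 1],
    [0, 0, -40, 0, 1],
    [0, 0, -75, 0, 1],
    [0, 0, -100, 0, 1],
    [0, 0, -113, 0, 1],
  ],
)

```text
t: 7.7
eef_pos: [497.5, -17.7, 142.4]
tcp_rot: [3.141, 0.003, 2.846]
ft_force: [-0.0, 0.1, -0.2]
opening: 1.001
grip_force: 0.0
```

```bash
python3 -c "
from go import *
go('medium',100)"
```

```text
target [603.5 262.4 100. ] shift [-19.7 298.9  42.4] roll -42.2 j [-0.17  0.41  1.95  0.    0.78 -1.44] t 7.7
```

Call:
arm_command(
  targets=[
    [-3, 40, 2, -5, 1],
    [-6, 85, 5, -11, 1],
    [-9, 130, 8, -18, 1],
    [-12, 175, 11, -25, 1],
    [-15, 220, 15, -32, 1],
  ],
)

```text
t: 8.2
eef_pos: [575.9, 190.3, 125.4]
tcp_rot: [-3.142, 0.001, -2.874]
ft_force: [0.2, -0.4, 0.8]
opening: 1.0
grip_force: 0.0
```

```bash
cat > chk.py <<'E'
from h import *
from go import *
C=cams();up=lambda f,x,y,w,h,k:cv2.resize(f[y:y+h,x:x+w,::-1],(w*k,h*k),interpolation=cv2.INTER_CUBIC)
def mos(n):
    cv2.imwrite("pics/%s.png"%n,np.hstack([up(C["top"]["frame"],225,140,60,80,6),up(C["scene"]["frame"],230,150,60,80,6)]))
E
python3 - <<'E'
from chk import *
mos("c1");go('medium',100)
E
```

```text
target [603.5 262.4 100. ] shift [-44.8  60.   24.6] roll -9.7 j [ 0.21  0.57  1.7   0.    0.88 -1.63] t 8.3
```

View pics/c1.png

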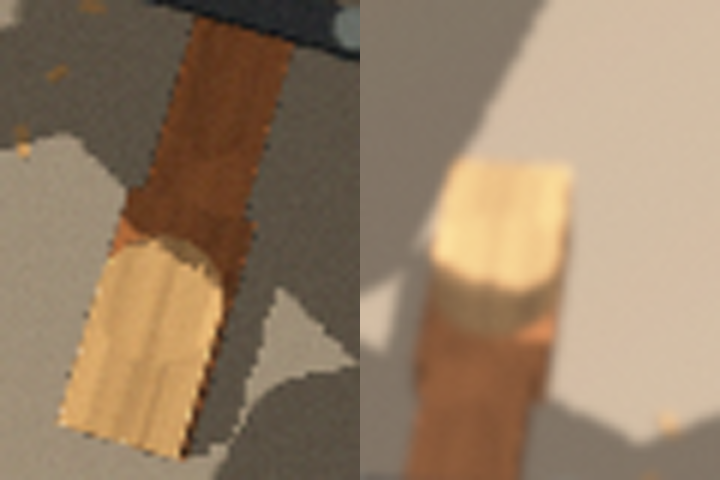

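```bash
cat >> chk.py <<'E'
def nk(P,z0=0):
    a=-.295;d=P-np.array([454.0,-4.6,0]);return np.array([d[0]*np.cos(a)+d[1]*np.sin(a),-d[0]*np.sin(a)+d[1]*np.cos(a),d[2]])
def atz(c,uv,z):
    o,d=ray(c,uv);return o+d*(z-o[2])/d[2]
def T6(u,v): return ((u+.5)/6-.5+225,(v+.5)/6-.5+140)
def S6(u,v): return ((u-360+.5)/6-.5+230,(v+.5)/6-.5+150)
def corners(z,t,s):
    for a,b in zip(t,s):
        p,m=tri(C["top"],T6(*a),C["scene"],S6(*b))
        print("tri",nk(p).round(1),"miss",round(m,1),"top@z",nk(atz(C["top"],T6(*a),z)).round(1),"scene@z",nk(atz(C["scene"],S6(*b),z)).round(1))
def pale(f,win):
    x,y,w,h=win;g=f[y:y+h,x:x+w].astype(float);return g
E
python3 - <<'E'
from chk import *
corners(48,[(58,425),(182,459)],[(574,166),(452,160)])
# old neck corners by the same path
for a in((235.1,210.1),(255.9,215.9)): print(nk(atz(C["top"],a,22)).round(1))
f=C["top"]["frame"]
for u,v in((140,340),(200,130),(100,400),(30,300),(195,420)):
    x,y=T6(u,v);print((u,v),f[round(y),round(x)])
g=C["scene"]["frame"]
for u,v in((510,220),(490,300),(470,360),(630,150)):
    x,y=S6(u,v);print((u,v),g[round(y),round(x)])
E
```

```text
tri [-1.8 31.2 47.5] miss 1.3 top@z [-1.7 30.5 48. ] scene@z [-1.3 31.8 48. ]
tri [ -0.3 -29.8  47.2] miss 0.3 top@z [ -0.3 -29.6  48. ] scene@z [  0.7 -29.8  48. ]
[ 0.1 29.9 22. ]
[  1.3 -32.3  22. ]
(140, 340) [208 162 104]
(200, 130) [92 51 26]
(100, 400) [199 154  97]
(30, 300) [154 142 119]
(195, 420) [90 58 36]
(510, 220) [244 207 145]
(490, 300) [142 111  79]
(470, 360) [143  93  60]
(630, 150) [209 188 163]
```

Call:
arm_command(
  targets=[
    [-12, 15, 5, -3, 1],
    [-25, 32, 12, -6, 1],
    [-38, 50, 20, -9, 1],
    [-44.8, 60, 25, -9.7, 1],
    [-44.8, 60, 25, -9.7, 1],
  ],
)

```text
t: 8.9
eef_pos: [603.1, 258.6, 98.8]
tcp_rot: [3.141, -0.001, -2.709]
ft_force: [0.0, 0.7, -0.7]
opening: 1.0
grip_force: 0.0
```

```bash
python3 -c "
from go import *
go('medium',4)"
```

```text
target [603.5 262.4   4. ] shift [-1.9  3.3 94.8] roll -0.4 j [ 0.3   0.66  1.59  0.    0.9  -1.7 ] t 8.9
```

```bash
cat >> chk.py <<'E'
def pmask(f,win):
    x,y,w,h=win;g=cv2.GaussianBlur(f,(0,0),.4)[y:y+h,x:x+w].astype(float);r=g[...,1]/(g[...,0]+1)
    return np.clip((.86-r)/.06,0,1)*np.clip((r-.66)/.06,0,1)
def fit3(M,name,z,p0,win):
    F=lambda q:((sil(C["top"],SH[name],[q[0],q[1],z,q[2]],win)-M)**2).sum()
    p0=np.array(p0);S=np.array([p0]+[p0+d for d in np.diag([4,4,.06])])
    r=minimize(F,p0,method="Nelder-Mead",options=dict(initial_simplex=S,xatol=.02,fatol=.005));return r.x,r.fun
E
python3 - <<'E'
from chk import *
C0=np.load("C0.npy",allow_pickle=True).item()
w=(230,152,45,70)
n=fit3(wood(C0["top"]["frame"],w),"neck",0,(454,-4.6,-.295),w);print("neck",n)
w=(228,170,42,52)
l=fit3(pmask(C["top"]["frame"],w),"large",22,(454,-4.6,-.295),w);print("large",l)
a=n[0][2];d=l[0]-n[0];print("rel along/across",d[0]*np.cos(a)+d[1]*np.sin(a),-d[0]*np.sin(a)+d[1]*np.cos(a),np.degrees(d[2]))
M=pmask(C["top"]["frame"],w);cv2.imwrite("pics/m1.png",cv2.resize(np.hstack([M,sil(C["top"],SH["large"],[l[0][0],l[0][1],22,l[0][2]],w)])*255,None,fx=6,fy=6,interpolation=cv2.INTER_NEAREST))
E
```

```text
neck (array([ 4.53542938e+02, -4.38686455e+00, -2.92679831e-01]), np.float64(10.068483766239318))
large (array([ 4.53147727e+02, -1.88863860e+00, -2.98477194e-01]), np.float64(29.284192464378247))
rel along/across -1.0991903586643923 2.2779607661190124 -0.3321644639058518[ WARN:0@1.485] global loadsave.cpp:1063 imwrite_ Unsupported depth image for selected encoder is fallbacked to CV_8U.
```

View pics/m1.png

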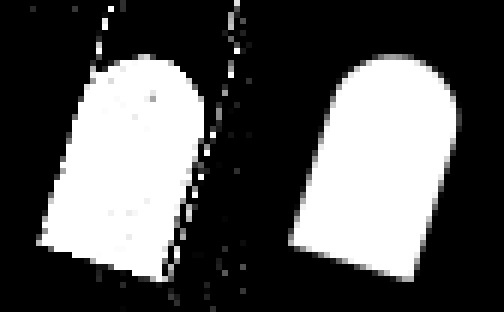

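Call:
arm_command(
  targets=[
    [-2, 3.3, 25, 0, 1],
    [-2, 3.3, 55, 0, 1],
    [-2, 3.3, 80, 0, 1],
    [-2, 3.3, 91, 0, 1],
    [-2, 3.3, 94.5, 0, 1],
  ],
)

```text
t: 9.5
eef_pos: [603.3, 261.1, 4.5]
tcp_rot: [3.141, -0.001, -2.711]
ft_force: [0.1, -0.2, 0.2]
opening: 1.001
grip_force: 0.0
```

Call:
arm_command(
  targets=[
    [0, 0, 0, 0, 0.6],
    [0, 0, 0, 0, 0.4],
    [0, 0, 0, 0, 0.2],
    [0, 0, 0, 0, 0],
    [0, 0, 0, 0, 0],
  ],
)

```text
t: 10.0
eef_pos: [603.7, 261.9, 5.5]
tcp_rot: [-3.142, 0.001, -2.709]
ft_force: [-0.6, -0.7, -0.1]
opening: 0.633
grip_force: 0.0
```

Call:
arm_command(
  targets=[
    [0, 0, 0, 0, 0],
    [0, 0, 0, 0, 0],
  ],
)

```text
t: 10.2
eef_pos: [603.6, 261.9, 5.2]
tcp_rot: [-3.142, 0.0, -2.709]
ft_force: [-0.6, 0.3, 1.6]
opening: 0.512
grip_force: 30.0
```

The fit puts the large blank about 2.3 mm off centre across the neck and overhanging the heel by 1.1 mm. I'll let go of the medium blank and correct the large one first.

Call:
arm_command(
  targets=[
    [0, 0, 0, 0, 0.6],
    [0, 0, 0, 0, 0.8],
    [0, 0, 0, 0, 1],
    [0, 0, 0, 0, 1],
    [0, 0, 0, 0, 1],
  ],
)

```text
t: 10.7
eef_pos: [603.6, 261.8, 5.0]
tcp_rot: [3.142, 0.0, -2.71]
ft_force: [0.3, 0.1, 0.1]
opening: 0.878
grip_force: 0.0
```

Call:
arm_command(
  targets=[
    [0, 0, -20, 0, 1],
    [0, 0, -50, 0, 1],
    [0, 0, -80, 0, 1],
    [0, 0, -100, 0, 1],
  ],
)

```text
t: 11.1
eef_pos: [604.0, 262.0, 107.1]
tcp_rot: [-3.141, 0.002, -2.71]
ft_force: [0.1, -0.0, 0.0]
opening: 1.002
grip_force: 0.0
```

```bash
python3 -c "
from go import *
xyz(497.1,-17.7,110,-.295)"
```

```text
target [497.1 -17.7 110. ] shift [ 214.2 -209.2   -2.9] roll 41.7 j [ 0.31  0.65  1.58  0.    0.91 -1.69] t 11.1
```

Call:
arm_command(
  targets=[
    [34, -33, 0, 7, 1],
    [68, -66, 0, 14, 1],
    [102, -99, 0, 21, 1],
    [136, -132, 0, 28, 1],
    [170, -166, -5, 35, 1],
  ],
)

```text
t: 11.6
eef_pos: [517.5, 38.5, 109.8]
tcp_rot: [3.142, -0.001, 2.958]
ft_force: [1.0, -0.4, 0.9]
opening: 1.003
grip_force: 0.0
```

```bash
python3 -c "
from go import *
xyz(497.1,-17.7,80,-.295)"
```

```text
target [497.1 -17.7  80. ] shift [  9.8 -59.   29.8] roll 6.4 j [-0.05  0.48  1.93  0.    0.73 -1.44] t 11.6
```

Call:
arm_command(
  targets=[
    [3, -20, 5, 2, 1],
    [7, -40, 12, 4, 1],
    [9, -54, 20, 6, 1],
    [9.8, -59, 30, 6.4, 1],
    [9.8, -59, 30, 6.4, 1],
  ],
)

```text
t: 12.1
eef_pos: [498.1, -16.5, 78.7]
tcp_rot: [-3.141, -0.002, 2.851]
ft_force: [0.4, 0.3, 0.2]
opening: 0.998
grip_force: 0.0
```

```bash
python3 -c "
from go import *
xyz(497.1,-17.7,26.8,-.294)"
```

```text
target [497.1 -17.7  26.8] shift [ 0.6 -1.4 51.9] roll 0.2 j [-0.17  0.51  2.    0.    0.63 -1.45] t 12.1
```

Call:
arm_command(
  targets=[
    [0.6, -1.4, 15, 0.2, 1],
    [0.6, -1.4, 32, 0.2, 1],
    [0.6, -1.4, 45, 0.2, 1],
    [0.6, -1.4, 51, 0.2, 1],
    [0.6, -1.4, 51.5, 0.2, 1],
  ],
)

```text
t: 12.6
eef_pos: [497.6, -16.9, 28.0]
tcp_rot: [-3.142, -0.001, 2.849]
ft_force: [-0.0, 0.6, 0.9]
opening: 1.0
grip_force: 0.0
```

Call:
arm_command(
  targets=[
    [0, 0, 0, 0, 0.6],
    [0, 0, 0, 0, 0.4],
    [0, 0, 0, 0, 0.2],
    [0, 0, 0, 0, 0],
    [0, 0, 0, 0, 0],
  ],
)

```text
t: 13.1
eef_pos: [497.7, -17.6, 28.8]
tcp_rot: [3.141, 0.0, 2.847]
ft_force: [0.0, 0.2, -0.3]
opening: 0.634
grip_force: 0.0
```

Call:
arm_command(
  targets=[
    [0, 0, 0, 0, 0],
    [0, 0, 0, 0, 0],
    [0, 0, -1, 0, 0],
    [0, 0, -3, 0, 0],
    [0, 0, -3, 0, 0],
  ],
)

```text
t: 13.6
eef_pos: [497.6, -17.6, 31.7]
tcp_rot: [3.141, 0.0, 2.848]
ft_force: [-0.4, 0.2, -0.7]
opening: 0.632
grip_force: 30.0
```

```bash
python3 -c "
from go import *
xyz(497.5,-20.2,26.8,-.292)"
```

```text
target [497.5 -20.2  26.8] shift [-0.7 -2.5  4.9] roll -0.1 j [-0.17  0.6   2.03  0.    0.51 -1.45] t 13.6
```

Call:
arm_command(
  targets=[
    [-0.5, -1.2, 0, 0, 0],
    [-1.1, -2.5, 0.5, 0, 0],
    [-1.1, -2.5, 1.5, 0, 0],
    [-1.1, -2.5, 2.5, 0, 0],
    [-1.1, -2.5, 2.8, 0, 0],
  ],
)

```text
t: 14.1
eef_pos: [497.9, -20.3, 28.7]
tcp_rot: [3.142, -0.0, 2.848]
ft_force: [-1.7, -0.2, 6.3]
opening: 0.627
grip_force: 30.0
```

Call:
arm_command(
  targets=[
    [0, 0, 0.3, 0, 0],
    [0, 0, 0.3, 0, 0],
  ],
)

```text
t: 14.3
eef_pos: [497.9, -20.3, 28.7]
tcp_rot: [3.142, 0.0, 2.848]
ft_force: [-2.3, -2.3, 6.1]
opening: 0.627
grip_force: 30.0
```

In contact. Releasing, then back towards the medium blank.

Call:
arm_command(
  targets=[
    [0, 0, 0, 0, 0.68],
    [0, 0, 0, 0, 0.8],
    [0, 0, 0, 0, 1],
    [0, 0, 0, 0, 1],
    [0, 0, 0, 0, 1],
  ],
)

```text
t: 14.8
eef_pos: [497.9, -20.2, 28.4]
tcp_rot: [3.142, -0.0, 2.848]
ft_force: [0.7, -0.1, -0.1]
opening: 0.96
grip_force: 0.0
```

Call:
arm_command(
  targets=[
    [0, 0, -10, 0, 1],
    [0, 0, -40, 0, 1],
    [0, 0, -75, 0, 1],
    [0, 0, -90, 0, 1],
    [0, 0, -95, 0, 1],
  ],
)

```text
t: 15.3
eef_pos: [498.6, -20.4, 125.7]
tcp_rot: [3.141, 0.003, 2.848]
ft_force: [0.1, -0.6, -0.3]
opening: 0.998
grip_force: 0.0
```

Call:
arm_command(
  targets=[
    [-3, 40, 2, -5, 1],
    [-6, 85, 3, -11, 1],
    [-9, 130, 3, -18, 1],
    [-12, 175, 3, -25, 1],
    [-15, 220, 3, -32, 1],
  ],
)

```text
t: 15.8
eef_pos: [576.1, 187.7, 119.9]
tcp_rot: [3.141, -0.001, -2.872]
ft_force: [1.0, -0.2, -0.0]
opening: 1.0
grip_force: 0.0
```

```bash
sed -i 's/"neck":(454.0,-4.6,-.295,0)/"neck":(454.8,-7.2,-.292,0)/' go.py; cat > rel.py <<'E'
from chk import *
n=np.array([453.54,-4.39,-.2927])
def rel(name,z,w):
    l,f=fit3(pmask(C["top"]["frame"],w),name,z,n,w);d=l-n;a=n[2]
    print(name,"along/across/deg",(d[0]*np.cos(a)+d[1]*np.sin(a)).round(2),(-d[0]*np.sin(a)+d[1]*np.cos(a)).round(2),np.degrees(d[2]).round(2),"cost",round(f,1))
E
python3 - <<'E'
from rel import *
rel("large",22,(228,170,42,52))
mos("c2");go('medium',100)
E
```

```text
large along/across/deg -0.48 -0.23 -0.13 cost 34.4
target [603.5 262.4 100. ] shift [-45.1  62.5  19.6] roll -9.6 j [ 0.21  0.57  1.7   0.    0.87 -1.63] t 15.9
```

View pics/c2.png

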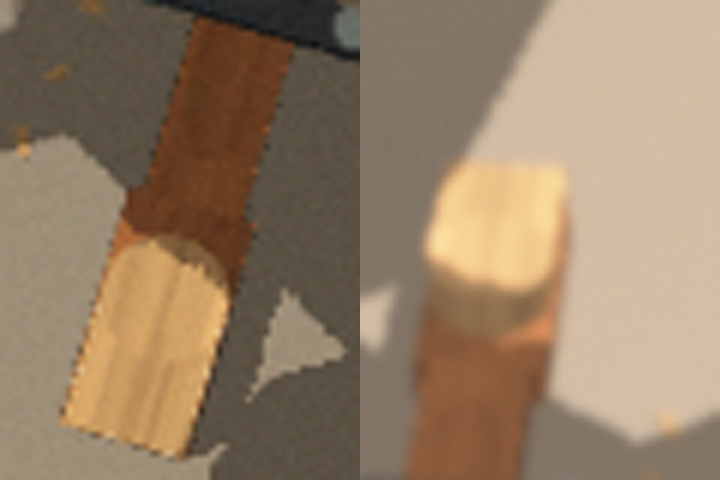

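The large blank is now centred and flush to within 0.5 mm (its square end runs (62,422)–(186,458) in the top crop). Now the medium blank.

Call:
arm_command(
  targets=[
    [-12, 15, 5, -3, 1],
    [-25, 32, 10, -6, 1],
    [-38, 50, 15, -9, 1],
    [-45, 62.5, 20, -9.6, 1],
    [-45, 62.5, 20, -9.6, 1],
  ],
)

```text
t: 16.4
eef_pos: [602.8, 258.9, 99.1]
tcp_rot: [3.141, -0.001, -2.709]
ft_force: [-0.2, -0.8, 0.1]
opening: 0.999
grip_force: 0.0
```

```bash
python3 -c "
from go import *
xyz(603.6,261.9,5,.432)"
```

```text
target [603.6 261.9   5. ] shift [-1.9  2.4 94.1] roll 0.0 j [ 0.31  0.66  1.59  0.    0.9  -1.7 ] t 16.4
```

Call:
arm_command(
  targets=[
    [-2, 2.5, 25, 0, 1],
    [-2, 2.5, 55, 0, 1],
    [-2, 2.5, 80, 0, 1],
    [-2, 2.5, 91, 0, 1],
    [-2, 2.5, 94, 0, 1],
  ],
)

```text
t: 16.9
eef_pos: [603.4, 260.3, 5.5]
tcp_rot: [3.141, -0.002, -2.711]
ft_force: [0.5, -0.5, 0.2]
opening: 1.002
grip_force: 0.0
```

Call:
arm_command(
  targets=[
    [0, 0, 0, 0, 0.6],
    [0, 0, 0, 0, 0.4],
    [0, 0, 0, 0, 0.2],
    [0, 0, 0, 0, 0],
    [0, 0, 0, 0, 0],
  ],
)

```text
t: 17.4
eef_pos: [604.1, 261.2, 6.9]
tcp_rot: [-3.142, 0.001, -2.709]
ft_force: [0.7, 0.0, -0.4]
opening: 0.636
grip_force: 0.0
```

Call:
arm_command(
  targets=[
    [0, 0, 0, 0, 0],
    [0, 0, 0, 0, 0],
  ],
)

```text
t: 17.6
eef_pos: [603.9, 261.2, 6.6]
tcp_rot: [3.142, 0.0, -2.71]
ft_force: [-0.3, 0.5, 1.4]
opening: 0.514
grip_force: 30.0
```

Call:
arm_command(
  targets=[
    [0, 0, -10, 0, 0],
    [0, 0, -35, 0, 0],
    [0, 0, -70, 0, 0],
    [0, 0, -105, 0, 0],
    [0, 0, -120, 0, 0],
  ],
)

```text
t: 18.1
eef_pos: [604.9, 261.5, 130.3]
tcp_rot: [-3.141, 0.004, -2.71]
ft_force: [-0.0, -1.0, -0.1]
opening: 0.515
grip_force: 30.0
```

```bash
python3 -c "
from go import *
go('neck',120,36)"
```

```text
target [489.3 -17.6 120. ] shift [ 221.8 -205.    10.3] roll 41.5 j [ 0.31  0.62  1.56  0.    0.96 -1.7 ] t 18.1
```

Call:
arm_command(
  targets=[
    [20, -18, 0, 4, 0],
    [55, -50, 0, 11, 0],
    [95, -88, 0, 19, 0],
    [135, -125, 0, 27, 0],
    [172, -160, 2, 34, 0],
  ],
)

```text
t: 18.6
eef_pos: [517.4, 52.2, 124.7]
tcp_rot: [3.142, -0.0, 2.975]
ft_force: [1.2, -0.6, -0.1]
opening: 0.511
grip_force: 30.0
```

```bash
python3 -c "
from go import *
go('neck',80,36)"
```

```text
target [489.3 -17.6  80. ] shift [ 16.2 -73.5  44.7] roll 7.2 j [-0.03  0.46  1.91  0.    0.77 -1.43] t 18.6
```

Call:
arm_command(
  targets=[
    [5, -22, 8, 2, 0],
    [10, -46, 18, 4.5, 0],
    [14, -64, 30, 6.5, 0],
    [16.2, -73.5, 40, 7.2, 0],
    [16.2, -73.5, 44, 7.2, 0],
  ],
)

```text
t: 19.1
eef_pos: [490.3, -16.9, 79.9]
tcp_rot: [-3.141, -0.002, 2.853]
ft_force: [0.5, -0.3, -0.2]
opening: 0.514
grip_force: 30.0
```

```bash
python3 -c "
from go import *
go('neck',54.6,36)"
```

```text
target [489.3 -17.6  54.6] shift [ 0.8 -0.9 25.3] roll 0.2 j [-0.17  0.5   2.02  0.    0.62 -1.45] t 19.1
```

Call:
arm_command(
  targets=[
    [0.8, -0.9, 5, 0.2, 0],
    [0.8, -0.9, 12, 0.2, 0],
    [0.8, -0.9, 18, 0.2, 0],
    [0.8, -0.9, 21, 0.2, 0],
    [0.8, -0.9, 23, 0.2, 0],
  ],
)

```text
t: 19.6
eef_pos: [489.9, -16.6, 57.4]
tcp_rot: [3.142, -0.0, 2.852]
ft_force: [-0.5, 0.1, -0.6]
opening: 0.51
grip_force: 30.0
```

Call:
arm_command(
  targets=[
    [0, 0, 0.5, 0, 0],
    [0, 0, 1, 0, 0],
    [0, 0, 1.5, 0, 0],
    [0, 0, 1.5, 0, 0],
  ],
)

```text
t: 20.0
eef_pos: [489.9, -16.9, 56.4]
tcp_rot: [3.141, 0.0, 2.851]
ft_force: [-0.1, -0.2, -0.1]
opening: 0.517
grip_force: 30.0
```

```bash
python3 -c "
from go import *
go('neck',54.6,36)"
```

```text
target [489.3 -17.6  54.6] shift [ 0.4 -0.8  1.8] roll 0.1 j [-0.17  0.54  2.04  0.    0.56 -1.45] t 20.0
```

Call:
arm_command(
  targets=[
    [0.4, -0.8, 0.5, 0, 0],
    [0.4, -0.8, 1, 0, 0],
    [0.4, -0.8, 1.4, 0, 0],
    [0.4, -0.8, 1.6, 0, 0],
    [0.4, -0.8, 1.6, 0, 0],
  ],
)

```text
t: 20.5
eef_pos: [489.2, -17.6, 54.6]
tcp_rot: [3.142, -0.0, 2.851]
ft_force: [-0.8, -0.3, 0.5]
opening: 0.509
grip_force: 30.0
```

Call:
arm_command(
  targets=[
    [0, 0, 0.3, 0, 0],
    [0, 0, 0.6, 0, 0],
    [0, 0, 0.6, 0, 0],
  ],
)

```text
t: 20.8
eef_pos: [489.2, -17.6, 54.5]
tcp_rot: [3.141, 0.0, 2.851]
ft_force: [-2.2, -0.0, 8.0]
opening: 0.518
grip_force: 30.0
```

Contact. Release.

Call:
arm_command(
  targets=[
    [0, 0, 0, 0, 0.57],
    [0, 0, 0, 0, 0.7],
    [0, 0, 0, 0, 0.9],
    [0, 0, 0, 0, 1],
    [0, 0, 0, 0, 1],
  ],
)

```text
t: 21.3
eef_pos: [489.2, -17.6, 54.0]
tcp_rot: [3.142, -0.0, 2.851]
ft_force: [-0.3, 0.0, -0.9]
opening: 0.85
grip_force: 0.0
```

Call:
arm_command(
  targets=[
    [0, 0, -10, 0, 1],
    [0, 0, -30, 0, 1],
    [0, 0, -50, 0, 1],
    [0, 0, -65, 0, 1],
    [0, 0, -70, 0, 1],
  ],
)

```text
t: 21.8
eef_pos: [489.8, -17.6, 126.0]
tcp_rot: [3.141, 0.003, 2.851]
ft_force: [0.2, 0.1, 0.4]
opening: 0.998
grip_force: 0.0
```

```bash
python3 -c "
from go import *
go('small',110)"
```

```text
target [458.  264.8 110. ] shift [111.3 261.5  16. ] roll -40.1 j [-0.17  0.42  1.98  0.    0.73 -1.45] t 21.8
```

Call:
arm_command(
  targets=[
    [17, 41, 2, -6, 1],
    [35, 83, 5, -13, 1],
    [53, 125, 8, -20, 1],
    [71, 167, 11, -27, 1],
    [89, 209, 14, -33, 1],
  ],
)

```text
t: 22.3
eef_pos: [463.2, 209.9, 109.9]
tcp_rot: [3.142, -0.0, -2.851]
ft_force: [0.8, -0.3, 0.3]
opening: 0.999
grip_force: 0.0
```

```bash
python3 - <<'E'
from rel import *
mos("c3");go('small',90)
E
```

```text
target [458.  264.8  90. ] shift [-10.7  51.7  19.6] roll -6.7 j [ 0.3   0.47  1.95  0.    0.72 -1.56] t 22.4
```

View pics/c3.png

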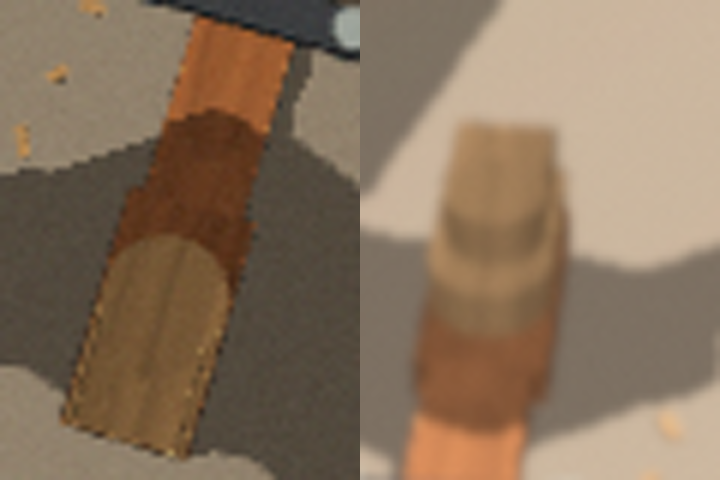

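```bash
python3 - <<'E'
from rel import *
def pr(name,z,cam,loc,off,o0):
    for q in loc:
        a=n[2];w=np.array([[n[0]+q[0]*np.cos(a)-q[1]*np.sin(a),n[1]+q[0]*np.sin(a)+q[1]*np.cos(a),z]])
        u=(proj(C[cam],w)[0]-off+.5)*6-.5;print(name,cam,q,(u+[o0,0]).round(1))
for nm,z,h in(("large",48,30),("medium",74,24.5)):
    pr(nm,z,"scene",[(0,h),(0,-h)],np.array([230,150]),360);pr(nm,z,"top",[(0,h),(0,-h)],np.array([225,140]),0)
E
```

```text
large scene (0, 30) [570.3 166.6]
large scene (0, -30) [452.  158.6]
large top (0, 30) [ 59.6 422.9]
large top (0, -30) [182.6 459.4]
medium scene (0, 24.5) [560.1 124.8]
medium scene (0, -24.5) [461.9 118.3]
medium top (0, 24.5) [ 68.2 424.8]
medium top (0, -24.5) [171.3 455.4]
```

Call:
arm_command(
  targets=[
    [-3, 12, 4, -2, 1],
    [-6, 27, 8, -4, 1],
    [-9, 42, 14, -6, 1],
    [-10.7, 51.7, 20, -6.7, 1],
    [-10.7, 51.7, 20, -6.7, 1],
  ],
)

```text
t: 23.0
eef_pos: [459.0, 261.8, 89.0]
tcp_rot: [3.141, -0.001, -2.737]
ft_force: [-0.1, -0.5, -0.6]
opening: 0.999
grip_force: 0.0
```

```bash
python3 - <<'E'
from rel import *
f=C["top"]["frame"].astype(float);x,y,w,h=225,140,60,80
g=f[y:y+h,x:x+w,::-1];g=np.clip(g*2.2,0,255).astype(np.uint8)
f2=C["scene"]["frame"][150:230,230:290,::-1]
k=lambda a:cv2.resize(a,(360,480),interpolation=cv2.INTER_CUBIC)
cv2.imwrite("pics/c4.png",np.hstack([k(g),k(f2)]));go('small',5)
E
```

```text
target [458.  264.8   5. ] shift [-0.3  4.1 84.8] roll -0.4 j [ 0.39  0.52  1.92 -0.    0.7  -1.58] t 23.1
```

View pics/c4.png

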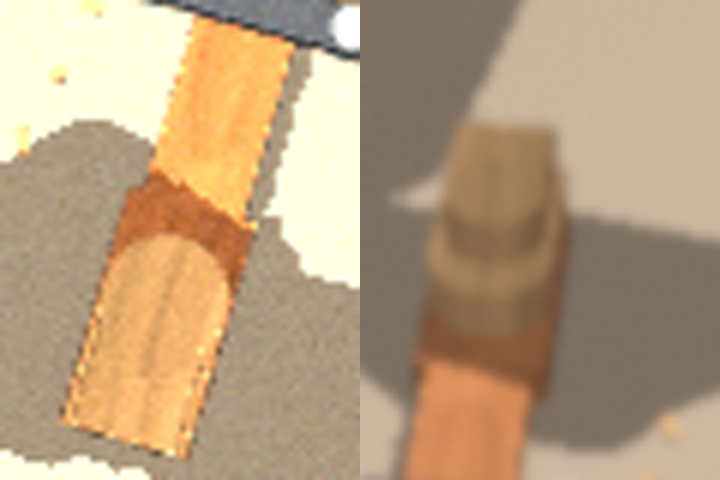

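In shadow, the medium blank's corners read about (459,121) and (556,128) in the scene half. That hints at 1–2 mm towards the head, so I'll shift the arm out of the light for a clear look.

```bash
python3 -c "
from go import *
xyz(590,210,125,.27)"
```

```text
target [590 210 125] shift [-100.3  -98.   -35.2] roll 7.6 j [ 0.39  0.52  1.92 -0.    0.7  -1.58] t 23.1
```

Call:
arm_command(
  targets=[
    [-25, -25, -9, 0, 1],
    [-55, -54, -20, 0, 1],
    [-80, -80, -30, 0, 1],
    [-100, -98, -35, 0, 1],
    [-100, -98, -35, 0, 1],
  ],
)

```text
t: 23.6
eef_pos: [592.9, 207.9, 125.9]
tcp_rot: [-3.141, 0.003, -2.742]
ft_force: [-1.5, 1.1, 0.1]
opening: 0.998
grip_force: 0.0
```

```bash
python3 - <<'E'
from rel import *
mos("c5");print(C["top"]["frame"][:,:,:].shape);go('small',90)
E
```

```text
(384, 512, 3)
target [458.  264.8  90. ] shift [ 99.4 102.7  34.9] roll -0.5 j [ 0.24  0.59  1.65  0.    0.9  -1.74] t 23.7
```

View pics/c5.png

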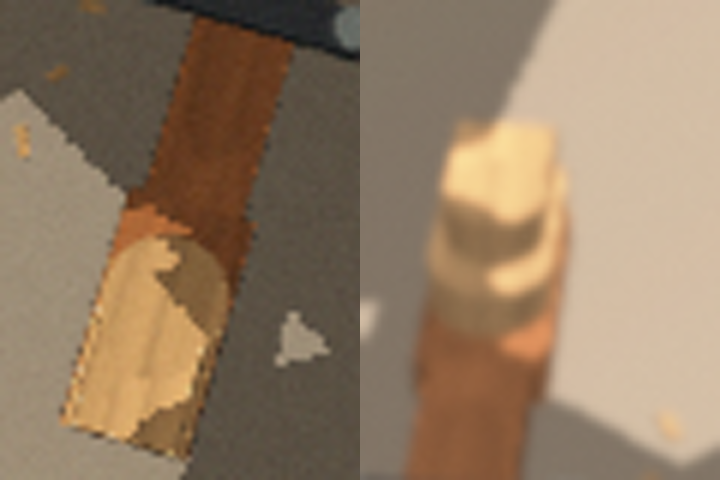

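```bash
cat > prof.py <<'E'
from rel import *
def prof(cam,z,xs,ys,ax):
    X,Y=np.meshgrid(xs,ys,indexing="ij");a=n[2]
    W=np.c_[(n[0]+X*np.cos(a)-Y*np.sin(a)).ravel(),(n[1]+X*np.sin(a)+Y*np.cos(a)).ravel(),np.full(X.size,z)]
    u=proj(C[cam],W).astype(np.float32).reshape(*X.shape,2)
    g=cv2.remap(C[cam]["frame"],u[...,0],u[...,1],cv2.INTER_LINEAR).astype(float).mean(axis=ax)
    for v,q in zip(xs if ax==1 else ys,g): print(round(float(v),1),q.round().astype(int),end="; ")
    print()
E
python3 - <<'E'
from prof import *
print("top along");prof("top",74,np.arange(-8,9,1.),np.arange(5,20,.5),1)
print("top across");prof("top",74,np.arange(18,35,.5),np.arange(16,36,1.),0)
print("top across R");prof("top",74,np.arange(22,40,.5),np.arange(-36,-16,1.),0)
print("scene along");prof("scene",74,np.arange(-8,9,1.),np.arange(-5,20,.5),1)
print("scene across L");prof("scene",74,np.arange(15,40,.5),np.arange(16,34,1.),0)
print("scene across R");prof("scene",74,np.arange(15,40,.5),np.arange(-34,-16,1.),0)
E
```

```text
top along
-8.0 [156 140 117]; -7.0 [156 140 117]; -6.0 [156 141 118]; -5.0 [157 141 118]; -4.0 [157 140 118]; -3.0 [153 136 114]; -2.0 [144 125 103]; -1.0 [138 115  89]; 0.0 [145 116  82]; 1.0 [167 131  86]; 2.0 [189 147  94]; 3.0 [201 155  98]; 4.0 [204 157  98]; 5.0 [205 158  99]; 6.0 [206 158  99]; 7.0 [205 158 100]; 8.0 [205 158  99]; 
top across
16.0 [202 155  98]; 17.0 [202 155  98]; 18.0 [202 156  98]; 19.0 [202 155  98]; 20.0 [200 154  96]; 21.0 [196 151  94]; 22.0 [192 147  91]; 23.0 [188 143  89]; 24.0 [187 142  89]; 25.0 [191 146  93]; 26.0 [196 152  98]; 27.0 [191 148  97]; 28.0 [175 136  93]; 29.0 [159 128  94]; 30.0 [152 128 101]; 31.0 [153 133 110]; 32.0 [154 137 114]; 33.0 [155 139 116]; 34.0 [156 140 117]; 35.0 [157 141 118]; 
top across R
-36.0 [90 80 67]; -35.0 [89 80 66]; -34.0 [86 77 63]; -33.0 [84 71 57]; -32.0 [89 69 51]; -31.0 [101  74  49]; -30.0 [116  84  52]; -29.0 [125  92  56]; -28.0 [127  94  57]; -27.0 [127  95  58]; -26.0 [134 102  63]; -25.0 [150 116  73]; -24.0 [173 136  86]; -23.0 [191 151  96]; -22.0 [203 160 102]; -21.0 [209 163 104]; -20.0 [212 1
[... 485 characters left out ...]
 140]; 19.0 [236 196 138]; 20.0 [233 191 136]; 21.0 [229 187 134]; 22.0 [224 182 133]; 23.0 [220 179 134]; 24.0 [216 178 136]; 25.0 [214 178 139]; 26.0 [213 180 143]; 27.0 [213 182 148]; 28.0 [214 185 151]; 29.0 [214 186 155]; 30.0 [214 188 158]; 31.0 [213 188 160]; 32.0 [213 188 161]; 33.0 [211 188 162]; 
scene across R
-34.0 [130 117 102]; -33.0 [132 118 102]; -32.0 [135 120 103]; -31.0 [140 122 104]; -30.0 [148 128 106]; -29.0 [160 135 109]; -28.0 [173 144 113]; -27.0 [188 154 117]; -26.0 [202 165 122]; -25.0 [214 175 127]; -24.0 [222 183 132]; -23.0 [228 190 135]; -22.0 [232 195 138]; -21.0 [235 199 140]; -20.0 [238 201 142]; -19.0 [239 203 143]; -18.0 [241 205 144]; -17.0 [241 206 145];
```

Profiles put the medium blank about 0.4 mm off centre across and 1 mm along, which is good. On to the small blank.

Call:
arm_command(
  targets=[
    [20, 20, 7, 0, 1],
    [50, 51, 17, 0, 1],
    [78, 81, 27, 0, 1],
    [97, 100, 34, -0.5, 1],
    [99.4, 102.7, 35, -0.5, 1],
  ],
)

```text
t: 24.3
eef_pos: [454.4, 266.2, 89.6]
tcp_rot: [3.141, -0.003, -2.727]
ft_force: [-0.5, -0.3, 0.0]
opening: 0.999
grip_force: 0.0
```

```bash
python3 -c "
from go import *
go('small',5)"
```

```text
target [458.  264.8   5. ] shift [-2.8 -2.8 84.6] roll 0.2 j [ 0.4   0.52  1.92  0.    0.7  -1.58] t 24.3
```

Call:
arm_command(
  targets=[
    [-2.8, -2.8, 20, 0, 1],
    [-2.8, -2.8, 48, 0, 1],
    [-2.8, -2.8, 72, 0, 1],
    [-2.8, -2.8, 82, 0, 1],
    [-2.8, -2.8, 84, 0, 1],
  ],
)

```text
t: 24.8
eef_pos: [461.7, 263.7, 5.4]
tcp_rot: [3.142, -0.001, -2.73]
ft_force: [0.3, 0.1, -0.0]
opening: 0.998
grip_force: 0.0
```

Call:
arm_command(
  targets=[
    [0, 0, 0, 0, 0.6],
    [0, 0, 0, 0, 0.4],
    [0, 0, 0, 0, 0.2],
    [0, 0, 0, 0, 0],
    [0, 0, 0, 0, 0],
  ],
)

```text
t: 25.3
eef_pos: [462.1, 264.0, 6.5]
tcp_rot: [3.142, 0.001, -2.73]
ft_force: [0.7, 0.1, -0.7]
opening: 0.636
grip_force: 0.0
```

Call:
arm_command(
  targets=[
    [0, 0, 0, 0, 0],
    [0, 0, 0, 0, 0],
    [0, 0, 0, 0, 0],
    [0, 0, 0, 0, 0],
  ],
)

```text
t: 25.7
eef_pos: [461.9, 263.9, 6.1]
tcp_rot: [3.142, 0.0, -2.73]
ft_force: [-0.2, 0.4, 1.6]
opening: 0.399
grip_force: 30.0
```

```bash
python3 -c "
from go import *
go('small',5)"
```

```text
target [458.  264.8   5. ] shift [3.2 2.4 1.1] roll 0.1 j [ 0.39  0.67  1.96  0.    0.51 -1.59] t 25.7
```

Call:
arm_command(
  targets=[
    [0, 0, -10, 0, 0],
    [0, 0, -35, 0, 0],
    [0, 0, -70, 0, 0],
    [0, 0, -105, 0, 0],
    [0, 0, -125, 0, 0],
  ],
)

```text
t: 26.2
eef_pos: [462.4, 264.1, 134.3]
tcp_rot: [3.142, 0.003, -2.73]
ft_force: [1.0, 0.2, -1.4]
opening: 0.395
grip_force: 30.0
```

```bash
python3 -c "
from go import *
go('neck',130,27.4)"
```

```text
target [481.  -15.1 130. ] shift [  94.5 -263.4    4.3] roll 40.3 j [ 0.39  0.46  1.88  0.    0.8  -1.59] t 26.2
```

Call:
arm_command(
  targets=[
    [8, -22, 0, 4, 0],
    [23, -63, 0, 11, 0],
    [39, -108, 0, 18, 0],
    [54, -152, 0, 26, 0],
    [70, -196, 0, 33, 0],
  ],
)

```text
t: 26.7
eef_pos: [475.9, 54.6, 131.8]
tcp_rot: [3.141, 0.001, 2.972]
ft_force: [0.2, 0.9, 0.2]
opening: 0.399
grip_force: 30.0
```

```bash
python3 -c "
from go import *
go('neck',105,27.4)"
```

```text
target [481.  -15.1 105. ] shift [-16.8 -67.8  26.8] roll 7.0 j [-0.02  0.4   2.    0.    0.74 -1.42] t 26.7
```

Call:
arm_command(
  targets=[
    [-5, -20, 5, 2, 0],
    [-10, -43, 12, 4.5, 0],
    [-14, -60, 19, 6.3, 0],
    [-16.8, -67.8, 25, 7, 0],
    [-16.8, -67.8, 27, 7, 0],
  ],
)

```text
t: 27.2
eef_pos: [481.6, -13.9, 103.9]
tcp_rot: [3.142, -0.0, 2.854]
ft_force: [0.2, 0.6, -0.6]
opening: 0.397
grip_force: 30.0
```

```bash
python3 -c "
from go import *
go('neck',80.1,27.4)"
```

```text
target [481.  -15.1  80.1] shift [ 0.2 -1.2 23.8] roll 0.2 j [-0.17  0.45  2.02  0.    0.67 -1.45] t 27.2
```

Call:
arm_command(
  targets=[
    [0.2, -1.2, 5, 0.2, 0],
    [0.2, -1.2, 11, 0.2, 0],
    [0.2, -1.2, 17, 0.2, 0],
    [0.2, -1.2, 20, 0.2, 0],
    [0.2, -1.2, 21.5, 0.2, 0],
  ],
)

```text
t: 27.7
eef_pos: [480.9, -14.2, 82.1]
tcp_rot: [3.142, -0.001, 2.852]
ft_force: [-0.3, 0.2, -0.2]
opening: 0.394
grip_force: 30.0
```

Call:
arm_command(
  targets=[
    [0, 0, 0, 0, 0],
    [0, 0, 0.5, 0, 0],
    [0, 0, 1, 0, 0],
    [0, 0, 1, 0, 0],
  ],
)

```text
t: 28.1
eef_pos: [481.0, -14.5, 81.6]
tcp_rot: [3.141, 0.0, 2.851]
ft_force: [1.1, -0.5, -0.0]
opening: 0.397
grip_force: 30.0
```

```bash
python3 -c "
from go import *
go('neck',80.1,27.4)"
```

```text
target [481.  -15.1  80.1] shift [-0.2 -0.6  1.5] roll 0.1 j [-0.17  0.49  2.04  0.    0.61 -1.45] t 28.1
```

Call:
arm_command(
  targets=[
    [0, -0.5, 0.4, 0, 0],
    [0, -0.5, 0.8, 0, 0],
    [0, -0.5, 1.2, 0, 0],
    [0, -0.5, 1.5, 0, 0],
    [0, -0.5, 1.5, 0, 0],
  ],
)

```text
t: 28.6
eef_pos: [480.9, -15.0, 80.1]
tcp_rot: [3.142, -0.0, 2.851]
ft_force: [-0.4, -0.6, -0.2]
opening: 0.397
grip_force: 30.0
```

Call:
arm_command(
  targets=[
    [0, 0, 0.3, 0, 0],
    [0, 0, 0.6, 0, 0],
    [0, 0, 0.6, 0, 0],
  ],
)

```text
t: 28.9
eef_pos: [480.9, -15.0, 80.1]
tcp_rot: [3.141, 0.0, 2.851]
ft_force: [-2.1, 0.2, 9.7]
opening: 0.399
grip_force: 30.0
```

Call:
arm_command(
  targets=[
    [0, 0, 0, 0, 0.45],
    [0, 0, 0, 0, 0.6],
    [0, 0, 0, 0, 0.8],
    [0, 0, 0, 0, 1],
    [0, 0, 0, 0, 1],
  ],
)

```text
t: 29.4
eef_pos: [480.8, -14.9, 79.4]
tcp_rot: [3.142, -0.0, 2.851]
ft_force: [-0.4, -0.0, -0.5]
opening: 0.725
grip_force: 0.0
```

Call:
arm_command(
  targets=[
    [0, 0, -5, 0, 1],
    [0, 0, -20, 0, 1],
    [0, 0, -40, 0, 1],
    [0, 0, -52, 0, 1],
    [0, 0, -55, 0, 1],
  ],
)

```text
t: 29.9
eef_pos: [481.4, -15.0, 135.9]
tcp_rot: [3.141, 0.002, 2.851]
ft_force: [0.1, 0.4, -0.2]
opening: 0.998
grip_force: 0.0
```

```bash
python3 -c "
from go import *
xyz(426,-241.5,120,-.292)"
```

```text
target [ 426.  -241.5  120. ] shift [ -11.8 -232.9   15.9] roll 0.1 j [-0.17  0.4   1.99  0.    0.75 -1.45] t 29.9
```

Call:
arm_command(
  targets=[
    [-2, -40, 2, 0, 1],
    [-5, -88, 5, 0, 1],
    [-7, -136, 8, 0, 1],
    [-9, -184, 12, 0, 1],
    [-11.8, -228, 16, 0, 1],
  ],
)

```text
t: 30.4
eef_pos: [425.9, -238.6, 118.0]
tcp_rot: [3.141, -0.0, 2.851]
ft_force: [1.1, 1.2, 0.2]
opening: 1.003
grip_force: 0.0
```

```bash
python3 - <<'E'
from prof import *
mos("c6");xyz(426,-241.5,34,-.292)
print("along");prof("top",100,np.arange(-7,8,1.),np.arange(-14,14,.5),1)
print("L");prof("top",100,np.arange(8,32,.5),np.arange(13,34,1.),0)
print("R");prof("top",100,np.arange(8,32,.5),np.arange(-34,-13,1.),0)
E
```

```text
target [ 426.  -241.5   34. ] shift [-0.4 -0.5 83.7] roll -0.2 j [-0.65  0.44  1.99 -0.    0.71 -1.93] t 30.5
along
-7.0 [151 135 112]; -6.0 [150 134 112]; -5.0 [150 134 112]; -4.0 [149 133 111]; -3.0 [147 130 107]; -2.0 [148 127 100]; -1.0 [157 129  95]; 0.0 [175 139  95]; 1.0 [193 150  98]; 2.0 [201 155  99]; 3.0 [203 156  98]; 4.0 [202 155  97]; 5.0 [202 155  97]; 6.0 [202 155  97]; 7.0 [202 156  97]; 
L
13.0 [203 156  98]; 14.0 [203 157  98]; 15.0 [204 158  99]; 16.0 [205 160 101]; 17.0 [202 158 101]; 18.0 [193 150  96]; 19.0 [185 143  90]; 20.0 [182 140  88]; 21.0 [181 139  88]; 22.0 [180 138  87]; 23.0 [184 141  88]; 24.0 [190 145  92]; 25.0 [190 145  93]; 26.0 [179 137  89]; 27.0 [163 127  88]; 28.0 [153 125  94]; 29.0 [149 128 103]; 30.0 [149 131 108]; 31.0 [149 133 111]; 32.0 [149 133 111]; 33.0 [150 134 112]; 
R
-34.0 [83 74 61]; -33.0 [82 70 57]; -32.0 [83 67 51]; -31.0 [94 70 48]; -30.0 [109  80  51]; -29.0 [120  88  54]; -28.0 [121  90  55]; -27.0 [119  88  54]; -26.0 [117  87  53]; -25.0 [121  90  55]; -24.0 [127  95  58]; -23.0 [131  98  60]; -22.0 [131  98  60]; -21.0 [129  97  59]; -20.0 [138 105  65]; -19.0 [161 125  77]; -18.0 [186 146  91]; -17.0 [200 156  98]; -16.0 [203 158  99]; -15.0 [204 158  99]; -14.0 [204 158  99];
```

View pics/c6.png

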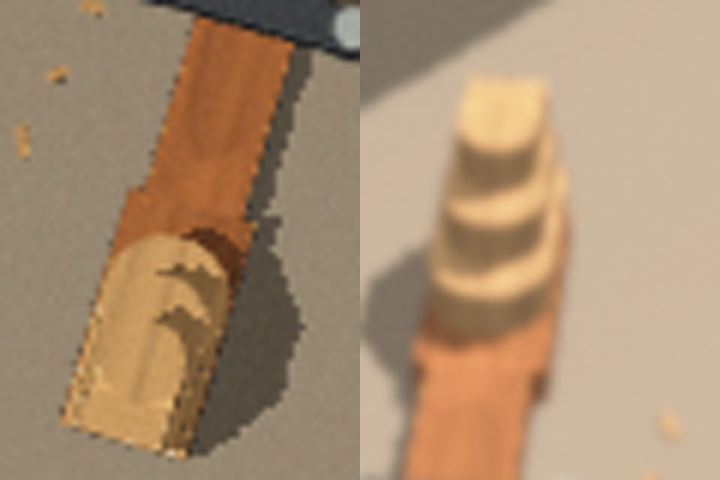

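The c6 view shows the three steps flush at the heel and centred; the small blank is about 0.3 mm off across and about 0 mm along. Now the weight.

Call:
arm_command(
  targets=[
    [-0.4, -0.5, 20, 0, 0.8],
    [-0.4, -0.5, 48, 0, 0.8],
    [-0.4, -0.5, 72, 0, 0.8],
    [-0.4, -0.5, 82, 0, 0.8],
    [-0.4, -0.5, 83, 0, 0.8],
  ],
)

```text
t: 31.0
eef_pos: [426.7, -236.7, 34.5]
tcp_rot: [3.141, -0.002, 2.851]
ft_force: [0.3, 0.3, -0.3]
opening: 0.801
grip_force: 0.0
```

Call:
arm_command(
  targets=[
    [0, 0, 0, 0, 0.6],
    [0, 0, 0, 0, 0.5],
    [0, 0, 0, 0, 0.4],
    [0, 0, 0, 0, 0.3],
    [0, 0, 0, 0, 0.3],
  ],
)

```text
t: 31.5
eef_pos: [427.2, -237.5, 35.8]
tcp_rot: [-3.141, 0.001, 2.851]
ft_force: [-0.5, -0.3, 0.9]
opening: 0.436
grip_force: 0.0
```

```bash
python3 - <<'E'
from chk import *
cv2.imwrite("pics/w1.png",up(C["scene"]["frame"],140,120,100,90,6))
xyz(426,-241.5,34,-.292);print(env.state()["opening"],env.state()["grip_force"])
E
```

```text
target [ 426.  -241.5   34. ] shift [ 0.  -4.1  1.7] roll 0.1 j [-0.64  0.58  2.05 -0.    0.51 -1.92] t 31.6
0.35603481657025 1.5858567506074905
```

View pics/w1.png

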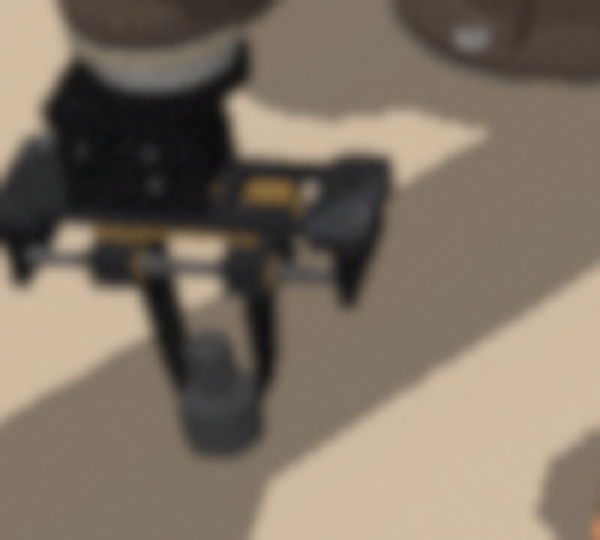

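The weight's knob at (208,350) sits nearer the left finger than the right. I'll centre the gripper by 4 mm, then close.

Call:
arm_command(
  targets=[
    [0, 0, 0, 0, 0.45],
    [0, -2, 0, 0, 0.45],
    [0, -4, 0, 0, 0.45],
    [0, -4, 0, 0, 0.4],
    [0, -4, 0, 0, 0.4],
  ],
)

```text
t: 32.1
eef_pos: [425.9, -241.3, 35.4]
tcp_rot: [3.141, -0.0, 2.851]
ft_force: [0.4, 0.5, -0.2]
opening: 0.402
grip_force: 0.0
```

Call:
arm_command(
  targets=[
    [0, 0, 0, 0, 0.3],
    [0, 0, 0, 0, 0.2],
    [0, 0, 0, 0, 0],
    [0, 0, 0, 0, 0],
    [0, 0, 0, 0, 0],
  ],
)

```text
t: 32.6
eef_pos: [426.0, -241.2, 35.4]
tcp_rot: [3.142, -0.0, 2.851]
ft_force: [-0.0, -0.9, -1.0]
opening: 0.244
grip_force: 30.0
```

Call:
arm_command(
  targets=[
    [0, 0, 0, 0, 0],
    [0, 0, 0, 0, 0],
  ],
)

```text
t: 32.8
eef_pos: [425.9, -241.2, 35.4]
tcp_rot: [3.141, -0.0, 2.851]
ft_force: [0.7, -0.3, -2.1]
opening: 0.241
grip_force: 30.0
```

Call:
arm_command(
  targets=[
    [0, 0, -1, 0, 0],
    [0, 0, -3, 0, 0],
    [0, 0, -6, 0, 0],
    [0, 0, -10, 0, 0],
    [0, 0, -10, 0, 0],
  ],
)

```text
t: 33.3
eef_pos: [426.2, -241.3, 46.0]
tcp_rot: [-3.141, 0.001, 2.851]
ft_force: [-0.3, -0.7, -2.7]
opening: 0.246
grip_force: 30.0
```

Call:
arm_command(
  targets=[
    [0, 0, -10, 0, 0],
    [0, 0, -40, 0, 0],
    [0, 0, -75, 0, 0],
    [0, 0, -105, 0, 0],
    [0, 0, -120, 0, 0],
  ],
)

```text
t: 33.8
eef_pos: [426.3, -241.5, 168.5]
tcp_rot: [-3.141, 0.003, 2.851]
ft_force: [-0.2, -0.0, -2.7]
opening: 0.252
grip_force: 30.0
```

```bash
python3 - <<'E'
from chk import *
s=env.state();print(s["opening"],s["grip_force"],s["ft_force"])
go('neck',165,28)
# dark blob below fingers in scene
x=proj(C["scene"],[s["eef_pos"]+[0,0,-15]])[0].round().astype(int);print(x);f=C["scene"]["frame"]
for dy in range(-6,16,2): print(dy,f[x[1]+dy,x[0]-10:x[0]+11:2].mean(1).round().astype(int))
E
```

```text
0.24840094625637224 29.99918907880783 [ 0.50683293  0.09738708 -2.81366821]
target [481.6 -15.3 165. ] shift [ 12.  232.6   2.9] roll 0.1 j [-0.65  0.36  1.94  0.    0.84 -1.93] t 33.9
[170 151]
-6 [147  62  38  51  52  47  28  48 148 180 181]
-4 [169  91  50  56  54  50  36  48 120 176 181]
-2 [174 110  65  63  60  61  54  54  95 169 180]
0 [178 118  60  62  61  60  56  49  75 159 180]
2 [179 129  60  54  56  55  53  48  65 155 180]
4 [180 143  65  55  54  52  51  49  64 153 180]
6 [180 164  90  56  54  53  53  58 101 165 179]
8 [181 178 147 105  89  87  98 127 162 178 176]
10 [181 180 179 170 165 166 169 177 177 169 140]
12 [180 180 181 181 180 180 179 169 151 127 114]
14 [180 181 180 180 178 169 149 126 116 112 112]
```

Call:
arm_command(
  targets=[
    [1, 20, 0, 0, 0],
    [3, 60, 0, 0, 0],
    [5, 105, 0, 0, 0],
    [8, 150, 0, 0, 0],
    [10, 190, 0, 0, 0],
  ],
)

```text
t: 34.4
eef_pos: [470.3, -54.3, 164.6]
tcp_rot: [3.141, -0.002, 2.851]
ft_force: [0.8, 0.0, -2.8]
opening: 0.248
grip_force: 30.0
```

Call:
arm_command(
  targets=[
    [1, 15, 1, 0, 0],
    [1.5, 28, 4, 0, 0],
    [2, 38, 7, 0, 0],
    [2, 42, 10, 0, 0],
    [2, 42.5, 12, 0, 0],
  ],
)

```text
t: 34.9
eef_pos: [481.0, -15.1, 152.9]
tcp_rot: [-3.142, -0.001, 2.851]
ft_force: [-0.2, 0.1, -3.1]
opening: 0.248
grip_force: 30.0
```

```bash
python3 -c "
from go import *
go('neck',135.4,28)"
```

```text
target [481.6 -15.3 135.4] shift [-0.6  0.1 17.5] roll 0.1 j [-0.17  0.37  1.97  0.    0.8  -1.45] t 34.9
```

```bash
python3 - <<'E'
from chk import *
s=env.state();e=s["eef_pos"];a=np.linspace(0,2*np.pi,73)
for cam in("scene","top"):
    P=np.vstack([np.c_[e[0]+21*np.cos(a),e[1]+21*np.sin(a),0*a+e[2]-35.4+h] for h in(0,30)])
    u=proj(C[cam],P);c=u.mean(0).round().astype(int);print(cam,"pred cols",u[:,0].min().round(1),u[:,0].max().round(1),"rows",u[:,1].min().round(1),u[:,1].max().round(1))
    f=C[cam]["frame"].mean(2).round().astype(int);print("row",c[1],c[0]-14,f[c[1],c[0]-14:c[0]+15]);r=int(u[:,1].max());m=c[0];print("col",m,r-8,f[r-8:r+9,m])
E
```

```text
scene pred cols 244.9 260.0 rows 150.8 168.3
row 160 239 [115 124 138 151 160 154 121  78  54  52  52  54  55  53  55  54  55  53
  51  58  88 134 163 175 177 178 177 178 178]
col 253 160 [ 55  53  54  54  53  54  60  79 100 113 118 121 127 135 132 118 106]
top pred cols 239.9 256.5 rows 193.2 210.2
row 202 234 [39 41 37 36 38 38 41 40 42 40 36 42 41 43 72 61 41 45 71 74 73 76 77 74
 71 74 75 74 71]
col 248 202 [72 41 38 38 36 36 40 36 35 37 31 28 30 23 22 25 28]
```

Call:
arm_command(
  targets=[
    [-0.8, 0, 4, 0, 0],
    [-1.5, 0, 8, 0, 0],
    [-1.5, 0, 12, 0, 0],
    [-1.5, 0, 14, 0, 0],
    [-1.5, 0, 15, 0, 0],
  ],
)

```text
t: 35.5
eef_pos: [482.4, -15.5, 138.1]
tcp_rot: [3.142, -0.0, 2.851]
ft_force: [-0.2, 0.0, -3.6]
opening: 0.247
grip_force: 30.0
```

Call:
arm_command(
  targets=[
    [0, 0, 0.5, 0, 0],
    [0, 0, 1, 0, 0],
    [0, 0, 1, 0, 0],
  ],
)

```text
t: 35.8
eef_pos: [482.5, -15.4, 137.5]
tcp_rot: [3.142, 0.0, 2.851]
ft_force: [0.5, -0.5, -3.9]
opening: 0.246
grip_force: 30.0
```

Call:
arm_command(
  targets=[
    [0, 0, 0.5, 0, 0],
    [0, 0, 1, 0, 0],
    [0, 0, 1.5, 0, 0],
    [0, 0, 1.8, 0, 0],
    [0, 0, 1.8, 0, 0],
  ],
)

```text
t: 36.3
eef_pos: [482.5, -15.4, 135.6]
tcp_rot: [3.142, -0.0, 2.851]
ft_force: [-0.3, 0.3, -2.4]
opening: 0.248
grip_force: 30.0
```

Call:
arm_command(
  targets=[
    [0, 0, 0.3, 0, 0],
    [0, 0, 0.6, 0, 0],
    [0, 0, 0.6, 0, 0],
  ],
)

```text
t: 36.6
eef_pos: [482.7, -15.4, 135.3]
tcp_rot: [3.141, 0.0, 2.851]
ft_force: [0.4, 0.0, 1.1]
opening: 0.25
grip_force: 30.0
```

Call:
arm_command(
  targets=[
    [0, 0, 0.2, 0, 0.29],
    [0, 0, 0.2, 0, 0.4],
    [0, 0, 0.2, 0, 0.6],
    [0, 0, 0.2, 0, 0.8],
    [0, 0, 0.2, 0, 0.8],
  ],
)

```text
t: 37.1
eef_pos: [482.5, -15.4, 134.9]
tcp_rot: [3.141, 0.0, 2.851]
ft_force: [-0.2, 0.2, 0.3]
opening: 0.572
grip_force: 0.0
```

Call:
arm_command(
  targets=[
    [0, 0, -8, 0, 0.8],
    [0, 0, -25, 0, 0.8],
    [0, 0, -50, 0, 0.8],
    [0, 0, -70, 0, 0.8],
    [0, 0, -80, 0, 0.8],
  ],
)

```text
t: 37.6
eef_pos: [482.9, -15.5, 216.9]
tcp_rot: [3.141, 0.003, 2.851]
ft_force: [-0.2, -0.7, 0.6]
opening: 0.799
grip_force: 0.0
```

Call:
arm_command(
  targets=[
    [0, -35, 0, 0, 0.8],
    [0, -80, 0, 0, 0.8],
    [0, -125, 0, 0, 0.8],
    [0, -170, 0, 0, 0.8],
    [0, -205, 0, 0, 0.8],
  ],
)

```text
t: 38.1
eef_pos: [422.8, -213.8, 214.8]
tcp_rot: [-3.142, -0.0, 2.85]
ft_force: [0.7, 0.4, 0.1]
opening: 0.803
grip_force: 0.0
```

```bash
python3 - <<'E'
from rel import *
# weight silhouette predicted on the middle of the small blank (camera neck frame), against dark pixels
a0=n[2];e=n[:2]+28*np.array([np.cos(a0),np.sin(a0)]);a=np.linspace(0,2*np.pi,73)
P=np.vstack([np.c_[e[0]+r*np.cos(a),e[1]+r*np.sin(a),0*a+100+h] for r,h in((21,0),(21,30))])
K2=np.c_[e[0]+12*np.cos(a),e[1]+12*np.sin(a),0*a+149]
for cam in("top","scene"):
    u=proj(C[cam],P);k=proj(C[cam],K2);f=C[cam]["frame"];x,y=(u.min(0)-12).astype(int);X,Y=(u.max(0)+13).astype(int)
    hsv=f[y:Y,x:X].astype(float);m=((hsv.max(2)<75)&(hsv[...,0]-hsv[...,2]<12)).astype(np.uint8)
    nn,_,st,ce=cv2.connectedComponentsWithStats(m);i=1+st[1:,4].argmax()
    print(cam,"pred",u.min(0).round(1),u.max(0).round(1),"knob",k.min(0).round(1),"obs",st[i,:2]+[x,y],st[i,:2]+st[i,2:4]+[x-1,y-1],"area",st[i,4])
print(env.state()["eef_pos"].round(1),env.state()["t"])
E
```

```text
top pred [239.  193.9] [255.3 210.5] knob [242.2 196.9] obs [241 195] [255 209] area 183
scene pred [246.1 155.7] [261. 173.] knob [249.2 152. ] obs [247 154] [258 171] area 136
[ 422.8 -214.9  214.7] 38.2
```

```bash
python3 - <<'E'
from prof import *
rel("large",22,(228,170,42,52))
prof("top",100,np.arange(-4,5,1.),np.arange(-14,14,.5),1)
prof("top",100,np.arange(-5,60,1.),np.arange(-24,-14,1.),0)
env.job_done()
E
```

```text
large along/across/deg -0.23 0.13 -0.32 cost 224.5
-4.0 [141 126 105]; -3.0 [139 123 101]; -2.0 [139 120  94]; -1.0 [148 122  89]; 0.0 [167 132  90]; 1.0 [184 143  92]; 2.0 [192 148  93]; 3.0 [193 148  92]; 4.0 [192 147  91]; 
-24.0 [123  95  62]; -23.0 [121  93  61]; -22.0 [115  89  59]; -21.0 [108  84  58]; -20.0 [104  83  58]; -19.0 [104  84  60]; -18.0 [103  85  62]; -17.0 [102  84  63]; -16.0 [100  83  63]; -15.0 [97 81 62]; 
the job is handed in; nothing more can be done
```

The stepped heel is built in the order asked and handed in at about 38 s: by camera the blanks are within about 1 mm of flush and centred (the large one was re-set once, about 2.5 mm), and the weight stands within about 2 mm of the smallest blank's middle.

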